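# Set up a knock-down casting mould round its core

### The job

Put the casting mould together on its routed base: stand one brown side board in the left groove and the other in the right groove, the short white front board in the front groove between them, and the taped core upright in the square pocket in the middle. Last, lay the wooden hold-down bar with the red handle across the two sides, down in their notches and centred over the core. Leave everything seated, upright and still.

Things in the scene. Friction and masses are not known exactly. Their poses are not given: they have to be found in the camera images.
- mould_base: Fixed mould base 150 (x) x 160 (y) x 18 mm; origin: centre of underside, on the bench; +x to its fixed white back wall (x 33 to 51, top at 98), +y left. Grooves 22 wide, floors 8 mm above the bench, rims bevelled 3.5: side grooves centred on y = 55 and y = -55, x -63 to 63; front groove centred on x = -42, along y from one to the other. Core pocket 36 x 36 at the origin, floor also at 8.
- side_1_mid (a point): Brown side board standing on edge; point: its centre, 45 mm above its underside. 120 mm long (x), 18 thick (y), 90 high (z); the middle of its top edge has a notch 42 mm long and 7 deep (floor 83 above its underside) for the bar. 0.13 kg. Same turned end for end.
- side_2_mid (a point): Centre of the second brown side board, the same as the first; either may go left or right.
- front_board_mid (a point): White front board standing on edge; point: its centre, 45 mm above its underside. 18 mm thick (x), 84 long (y), 90 high (z), no notch. 0.09 kg. Same turned half round.
- core_mid (a point): Core: MDF block wrapped in masking tape, standing on end; point: its centre, 40.5 mm above its underside. About 26 x 26 mm (24 under the fingers), 81 high, axes square to its faces. 0.03 kg.
- bar_grip (a point): Hold-down bar; point: centre of its red handle block, 22 mm (x) x 50 (y) x 26 high, on the middle of a flat wooden bar 30 wide (x), 160 long (y), 14 thick. The bar's underside is 27 mm below the point. It ends along the base's y, its underside 91 mm above the bench, 2 mm over the core. 0.09 kg.
Things that resemble listed ones, but are neither listed nor needed, are in the scene too. Leave any yellow look-alike of the part that bears core_mid alone.

How it is judged (in metres and radians):
At the end, for the whole second after the job is handed in: Side boards in left and right grooves (8 mm along, 6 across), front board in its groove (8, 10), core in its pocket (10), bar in both notches (12 front to back, 15 sideways); all fully down within 4 mm, upright and square within 0.1 rad, released and at rest ((((x of side_1_mid in the frame of mould_base between -0.008 and 0.008 m and y of side_1_mid in the frame of mould_base between 0.049 and 0.061 m and z of side_1_mid in the frame of mould_base between 0.049 and 0.057 m and angle between side_1_mid's own z axis and vertical below 0.1 rad and angle between the x axis of side_1_mid and the x axis of mould_base, either way round below 0.1 rad) and (x of side_2_mid in the frame of mould_base between -0.008 and 0.008 m and y of side_2_mid in the frame of mould_base between -0.061 and -0.049 m and z of side_2_mid in the frame of mould_base between 0.049 and 0.057 m and angle between side_2_mid's own z axis and vertical below 0.1 rad and angle between the x axis of side_2_mid and the x axis of mould_base, either way round below 0.1 rad)) or ((x of side_2_mid in the frame of mould_base between -0.008 and 0.008 m and y of side_2_mid in the frame of mould_base between 0.049 and 0.061 m and z of side_2_mid in the frame of mould_base between 0.049 and 0.057 m and angle between side_2_mid's own z axis and vertical below 0.1 rad and angle between the x axis of side_2_mid and the x axis of mould_base, either way round below 0.1 rad) and (x of side_1_mid in the frame of mould_base between -0.008 and 0.008 m and y of side_1_mid in the frame of mould_base between -0.061 and -0.049 m and z of side_1_mid in the frame of mould_base between 0.049 and 0.057 m and angle between side_1_mid's own z axis and vertical below 0.1 rad and angle between the x axis of side_1_mid and the x axis of mould_base, either way round below 0.1 rad))) and x of front_board_mid in the frame of mould_base between -0.05 and -0.034 m and y of front_board_mid in the frame of mould_base between -0.01 and 0.01 m and z of front_board_mid in the frame of mould_base between 0.049 and 0.057 m and angle between each of front_board_mid, core_mid, bar_grip's own z axis and vertical below 0.1 rad and angle between the y axis of each of front_board_mid, bar_grip and the y axis of mould_base, either way round below 0.1 rad and x of core_mid in the frame of mould_base between -0.01 and 0.01 m and y of core_mid in the frame of mould_base between -0.01 and 0.01 m and z of core_mid in the frame of mould_base between 0.0445 and 0.0525 m and x of bar_grip in the frame of mould_base between -0.012 and 0.012 m and y of bar_grip in the frame of mould_base between -0.015 and 0.015 m and z of bar_grip in the frame of mould_base between 0.114 and 0.122 m and linear speed of each of side_1, side_2, front_board, core, bar below 0.02 m/s); the robot touches nothing.
It also fails if it takes over 125 s, if anything falls off the work surface, if the arm or the gripper's body presses on something with over 40 N, if the wrist force passes 120 N, or if a joint passes its speed limit or range.

### The arm

A 7-joint arm with a two-finger parallel gripper is mounted at the origin on a cart in front of the work surface, level with it; the furniture and walls round the work are solid. World frame = base frame: x ahead of the robot, y to its left, z up, the work surface at z = 0. Lengths are in mm, angles in rad, forces in N, time in s.
With the tool pointing down it reaches from about 400 to 875 mm from the base axis. Payload 4.4 kg.
Tool frame: the origin (TCP) lies at the very end of the fingers, on their centre line; the grasp point (between the pads) lies 19 mm behind it; z points along the fingers, y is the direction in which the jaws open and shut (so a half turn about z gives the same grasp; the last joint's range is limited). The gripper opens to 85 mm and grips with 20 to 120 N. Pads are 22 mm wide; open, the fingers measure 114 mm over their backs; the gripper's body (76 mm by 85 mm) begins 54 mm behind the grasp point. The pads swing forward as they close: fully open they stand 13 mm farther back than shut.
Start: joints at [1.2, 0.628, 0.038, 1.517, -0.027, 0.996, -0.02], TCP at [195.094, -620.045, 231.313] pointing down, gripper open.
Joint ranges: [-3.06, 3.06], [-0.37, 2.12], [-1.25, 1.32], [0.18, 2.47], [-1.1, 4.24], [0.23, 1.98], [-2.94, 2.94]. Speed limits (rad/s): [2.57, 2.57, 3.14, 3.14, 3.14, 3.14, 3.14].

### API

Orientations are given as [roll, pitch, yaw] about the fixed x, y, z axes, in that order (R = Rz(yaw) Ry(pitch) Rx(roll)).
In Python, from cell import read_state, get_image, calibration, finish_job gives the robot as it stands. The module is installed in compiled form; this text tells all that it offers.
- The arm moves only by the tool apply_moves, never from a script. Its argument "increments" is a list of rows, each an object of numbers: "tx", "ty", "tz": the shift along the world's x, y, z in m; "rx", "ry", "rz": the turn, a rotation vector about the world's x, y, z in units of 5 degrees (1.0 is 5 degrees); "claw": the finger opening in m, from 0 to 0.0854. In form: [{"tx": .., "ty": .., "tz": .., "rx": .., "ry": .., "rz": .., "claw": ..}, ...]. A call has 1 to 12 rows; each row is the pose to reach, as a shift and turn from the pose commanded when the call began; what a row does not reach only later rows make up. A row lasts 1/10 s, in which the tool goes at most 50 mm and 8.59 degrees, less where a joint would pass 70% of its speed; a pose out of reach is approached as far as the arm can. A call with a gripper value outside its range is refused whole. The fingers move at their own pace and stop on an object; the grip force is fixed at half the most. Time passes only in rows, so rows that repeat a pose let the fingers close. It gives the time, the measured TCP pose, the force and the opening at its end, in the units of the state.
- read_state(): the state, without advancing time (a new reading comes with each control period).
- get_image(name): name is "scene" or "top"; returns the picture (420x560x3 uint8, red, green, blue); there is no depth.
- calibration(name): a dict with "camera_matrix" (3x3 intrinsics, pixels), "origin" and "attitude" of the camera in the world. Camera axes: x right, y up, looking along -z (the intrinsics and any distortion apply to the point x, -y, -z); pixel columns grow to the right and rows downward; lengths in mm; the calibration is good to about 2 mm. A picture is of the moment at which its call begins. calibration takes no time and is no camera call.
- finish_job(): hands the job in, once; it reports no verdict.
The state is a dict: "clock": time; "qpos": joint angles; "qd": joint speeds; "tau": joint torques, N m; "eef_pos": TCP position; "tool_rot": TCP orientation; "force": force on the tool from outside, world axes, zero at the start; "torque": the same for the moment, N m; "width": finger opening in mm.
Only numpy, scipy, OpenCV 4.12 (cv2) and the standard library are available. Lean on these libraries where they do the work, as an engineer would, in place of code of your own. Each camera call takes 0.05 s, during which the arm holds its last target. There are 200 camera calls.

## Working session

There is one attempt and no reset: what is moved stays moved. The work goes in short steps, Python scripts to look and compute and a tool call to move; the robot and the scene stay as the last step left them, time stands still between calls to the robot, and variables do not carry over. Pictures are saved under pics/ and viewed, about 12 in all and at most 16, crops included, and the job is handed in when it is done.

Besides the shell and the picture viewer there is one more tool, called after "Request:" by a JSON object that holds its "api" and its "payload". apply_moves: Moves the arm, as the interface text tells. Its arguments: {"type":"object","properties":{"increments":{"type":"array"}},"required":["increments"]}

```bash
mkdir -p pics
python3 - <<'E'
from cell import *
import cv2
for n in("scene","top"):
    im=get_image(n); cv2.imwrite(f"pics/{n}0.png",im[:,:,::-1]); c=calibration(n); print(n,c)
print(read_state())
E
```

```text
scene {'camera_matrix': array([[421.66553693,   0.        , 276.18034168],
       [  0.        , 421.66553693, 213.42374453],
       [  0.        ,   0.        ,   1.        ]]), 'origin': array([-170.36300645,  701.88651328,  657.81343029]), 'attitude': array([ 0.9137668 , -0.00406362, -2.09071307])}
top {'camera_matrix': array([[393.71279881,   0.        , 280.00536065],
       [  0.        , 393.71279881, 211.72524253],
       [  0.        ,   0.        ,   1.        ]]), 'origin': array([ 312.77838585,  318.67228165, 1205.942521  ]), 'attitude': array([ 0.16738769,  0.01518523, -1.55160949])}
{'clock': 0.1, 'qpos': array([ 1.20019696,  0.62924197,  0.03842838,  1.51830631, -0.02699141,
        0.99631119, -0.02001393]), 'qd': array([-0.00106851, -0.00196116, -0.00160784, -0.00308177,  0.00035314,
        0.00021467, -0.00142136]), 'tau': array([ 3.03389381e-03, -5.64528608e+01,  1.23043980e+00, -1.93973225e+01,
        1.12314752e-02,  5.48836193e-03, -6.96584550e-06]), 'eef_pos': array([ 194.92566353, -619.47100401,  230.47606523]), 'tool_rot': array([-3.13984335e+00,  1.56730230e-05,  3.04802503e-01]), 'force': array([1.09154895, 0.03164086, 0.71849677]), 'torque': array([-0.04055024, -0.03630665,  0.00478539]), 'width': 85.31701839620233}
```

View pics/scene0.png

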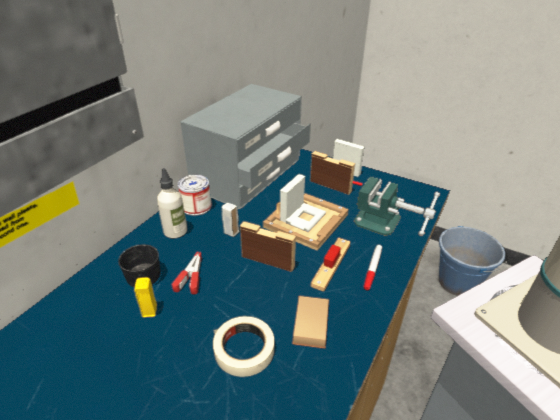

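View pics/top0.png

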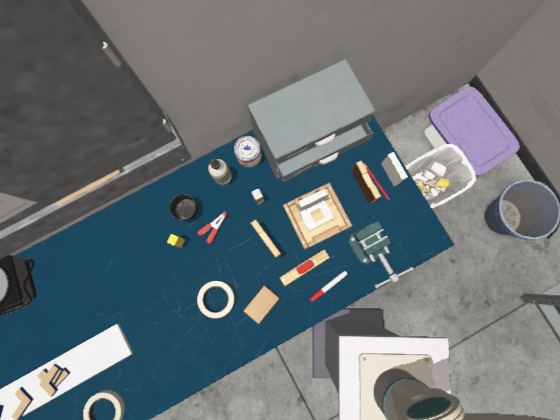

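```bash
cat > h.py <<'E'
import numpy as np, cv2
from cell import *
from scipy.spatial.transform import Rotation as R
def cam(n):
    c=calibration(n); return c["camera_matrix"],c["origin"],R.from_euler("xyz",c["attitude"]).as_matrix()
def ray(n,uv,z):
    K,o,A=cam(n); uv=np.atleast_2d(np.float64(uv))
    d=np.c_[(uv[:,0]-K[0,2])/K[0,0],-(uv[:,1]-K[1,2])/K[1,1],-np.ones(len(uv))]@A.T
    return o+d*((z-o[2])/d[:,2])[:,None]
def proj(n,P):
    K,o,A=cam(n); p=(np.atleast_2d(P)-o)@A; return np.c_[K[0,2]-K[0,0]*p[:,0]/p[:,2],K[1,2]+K[1,1]*p[:,1]/p[:,2]]
def crop(src,x0,y0,w,h,s,out):
    im=src if not isinstance(src,str) else cv2.imread(src)
    cv2.imwrite(out,cv2.resize(im[y0:y0+h,x0:x0+w],None,fx=s,fy=s,interpolation=cv2.INTER_CUBIC))
E
python3 - <<'E'
from h import *
crop("pics/top0.png",235,140,190,150,4,"pics/c1.png")
crop("pics/scene0.png",200,130,190,150,4,"pics/c2.png")
for n,p in dict(sA=(265,238),sB=(367,182),fr=(395,168),core=(257,196),bar=(305,267),base=(318,215),vise=(370,243),can=(248,150)).items(): print(n,ray("top",p,40).round())
E
```

```text
sA [[430. 383.  40.]]
sB [[605.  78.  40.]]
fr [[650.  -8.  40.]]
core [[557. 411.  40.]]
bar [[346. 264.  40.]]
base [[501. 226.  40.]]
vise [[420.  73.  40.]]
can [[701. 443.  40.]]
```

View pics/c1.png

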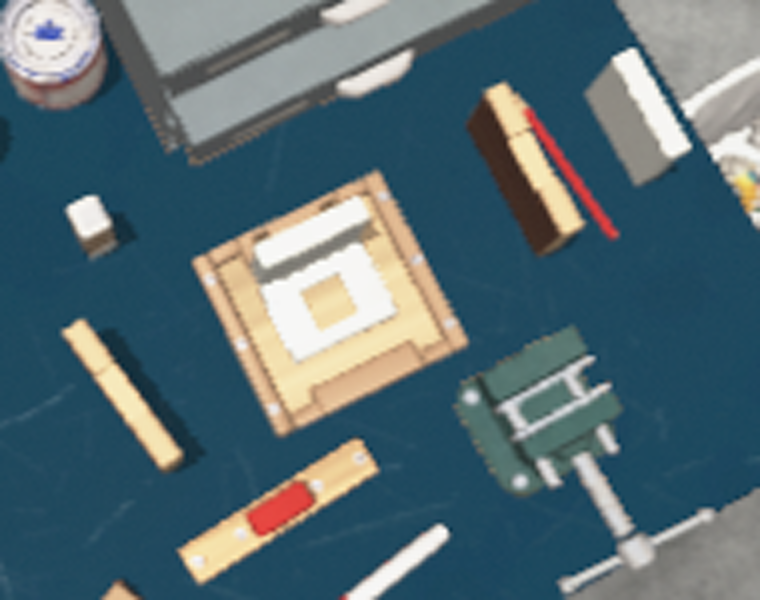

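View pics/c2.png

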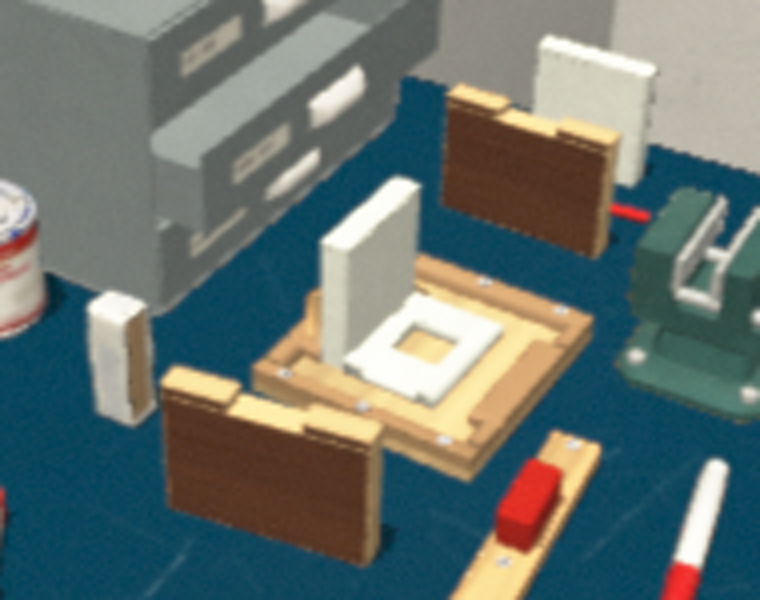

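Candidates for each part (top-image pixels):
- **Core:** the white taped block at (257,196). The yellow block at (176,240) is the look-alike to leave alone.
- **Side boards:** (265,238) and (367,182).
- **Front board:** white board at (395,168). The white slab at (312,197) is the fixed back wall.
- **Bar:** (305,267), with the red handle. The plain block at (262,305) and the red/white marker at (328,286) are not it.

The crops confirm these choices.

```bash
cat > m.py <<'E'
from h import *
def mask(im,lo,hi): return cv2.inRange(cv2.cvtColor(im,cv2.COLOR_BGR2HSV),lo,hi)
def comp(m,seed,r=8):
    n,l,st,c=cv2.connectedComponentsWithStats(m)
    x,y=seed; w=l[y-r:y+r+1,x-r:x+r+1].ravel(); w=w[w>0]
    return (l==np.bincount(w).argmax()).astype(np.uint8)*255
def rect(n,m,z,s):
    c=max(cv2.findContours(m,cv2.RETR_EXTERNAL,cv2.CHAIN_APPROX_NONE)[0],key=cv2.contourArea)[:,0]
    p=ray(n,(c+.5)/s-.5,z)[:,:2].astype(np.float32)
    ce,wh,a=cv2.minAreaRect(p)
    if wh[0]<wh[1]: wh=wh[::-1]; a+=90
    return np.round(ce,1),np.round(wh,1),round(((a+90)%180)-90,1)   # a: direction of long side
E
python3 - <<'E'
from m import *
s=4
im=cv2.resize(cv2.imread("pics/top0.png"),None,fx=s,fy=s,interpolation=cv2.INTER_CUBIC)
hsv=cv2.cvtColor(im,cv2.COLOR_BGR2HSV)
for p in [(265,238),(367,182),(362,190),(400,165),(390,172),(257,194),(257,200),(305,267),(290,274),(318,215),(290,240),(340,250)]: print(p,hsv[p[1]*4,p[0]*4],end=' ')
print()
fg=cv2.bitwise_not(mask(im,(85,60,0),(125,255,255)))
wood=mask(im,(5,40,120),(30,255,255)); lt=mask(im,(5,40,165),(30,255,255)); wh=mask(im,(0,0,215),(179,45,255)); red=cv2.bitwise_or(mask(im,(0,150,90),(6,255,255)),mask(im,(172,150,90),(179,255,255)))
def go(name,m,seed,z,r=24): print(name,*rect("top",comp(m,(seed[0]*s,seed[1]*s),r),z,s))
go("base fg",fg,(318,215),18); go("base wood",wood,(290,225),18)
go("sA fg",fg,(265,238),90);go("sA lt",lt,(265,238),90)
go("sB fg",fg,(362,185),90);go("sB lt",lt,(367,182),90)
go("fr wh",wh,(400,165),90);go("core wh",wh,(257,192),81);go("core fg",fg,(257,196),81)
go("bar fg",fg,(305,267),14);go("red",red,(305,267),40)
cv2.imwrite("pics/m.png",np.hstack([x[560:1160,940:1700] for x in(lt,wh)])[::2,::2])
E
```

```text
(265, 238) [ 23  62 246] (367, 182) [ 22  69 250] (362, 190) [173  19  55] (400, 165) [ 23   9 251] (390, 172) [ 22  20 143] (257, 194) [ 15   4 239] (257, 200) [ 14  59 126] (305, 267) [  1 183 228] (290, 274) [ 21  80 245] (318, 215) [ 22  68 244] (290, 240) [100 168  94] (340, 250) [100 169  95] 
base fg [504.7 227.9] [165.6 155.1] -63.1
base wood [504.7 227.8] [162.4 152.3] -63.0
sA fg [423.9 379.4] [129.   22.8] 37.1
sA lt [425.1 380.5] [122.   18.8] 37.0
sB fg [588.4  87.6] [143.4  60.4] 33.5
sB lt [601.4  85.2] [120.8  24.2] 24.3
fr wh [ 6.442e+02 -4.000e-01] [83.9 19.4] 27.7
core wh [554.9 409. ] [26.1 22.3] 28.1
core fg [548.  405.1] [45.4 29.4] 28.0
bar fg [346.7 264.7] [164.1  34.2] -57.0
red [346.8 264.8] [49.3 21. ] -56.4
```

View pics/m.png

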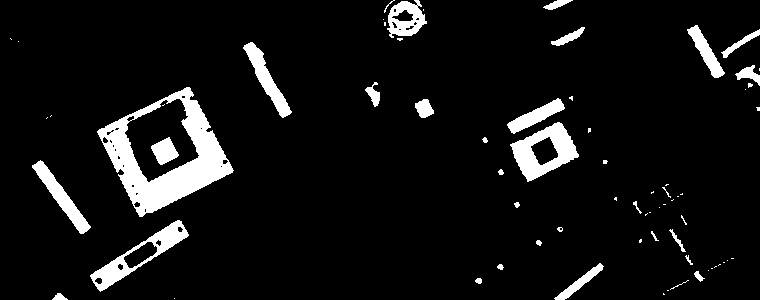

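```bash
cat > ov.py <<'E'
from m import *
def box(c,yaw,l,w,z0,z1):
    a=np.radians(yaw);A=np.array([[np.cos(a),-np.sin(a)],[np.sin(a),np.cos(a)]])
    q=np.array([[1,1],[-1,1],[-1,-1],[1,-1]])*[l/2,w/2]@A.T+np.array(c)
    return [np.c_[q,np.full(4,z)] for z in(z0,z1)]
def draw(im,n,bx,x0,y0,s,col):
    for P in bx: cv2.polylines(im,[np.int32(((proj(n,P)-[x0,y0]+.5)*s-.5).round())],True,col,1)
E
python3 - <<'E'
from ov import *
def L(a,b,z,n="scene"):
    p,q=ray(n,[a,b],z)[:,:2]; return p.round(1),q.round(1),"mid",((p+q)/2).round(1),"len",round(np.hypot(*(q-p)),1),"ang",round(np.degrees(np.arctan2(*(q-p)[::-1])),1)
c=lambda x,y:(200+x/4,130+y/4)
print("sB bottom",*L(c(442,193),c(598,257),0)); print("sA bottom",*L(c(166,503),c(368,563),0))
t=lambda x,y:(235+x/4,140+y/4)
print("sB top far",*L(t(508,84),t(583,222),90,"top")); print("sB top near",*L(t(484,94),t(556,236),90,"top"))
B=(506.2,227.2);a=27;r=np.radians(a);X=np.array([np.cos(r),np.sin(r)]);Y=np.array([-X[1],X[0]])
bs=[box(B,a,150,160,0,18),box(B+42*X,a,18,5,98,98),box(B,a,36,36,8,18),box((425.1,380.5),37,120,18,0,90),box((603,85),27,120,18,0,90),box((644.2,-.4),27.7,84,18,0,90),box((554.9,409),28,26,26,0,81),box((346.7,264.7),-56.7,160,30,0,14),box((346.7,264.7),-56.7,50,22,14,40)]
out=[]
for n,x0,y0 in(("top",235,140),("scene",200,130)):
    im=cv2.resize(cv2.imread(f"pics/{n}0.png")[y0:y0+150,x0:x0+190],None,fx=4,fy=4,interpolation=cv2.INTER_CUBIC)
    for b in bs: draw(im,n,b,x0,y0,4,(255,255,0))
    cv2.imwrite(f"pics/ov_{n}.png",im)
E
```

```text
sB bottom [663.2 108.3] [544.4  60.1] mid [603.8  84.2] len 128.3 ang -157.9
sA bottom [471.1 421.9] [374.6 347.3] mid [422.9 384.6] len 122.0 ang -142.3
sB top far [655.7 101.9] [553.3  49.6] mid [604.5  75.8] len 115.0 ang -152.9
sB top near [647.8 119.6] [542.7  69.2] mid [595.2  94.4] len 116.6 ang -154.4
```

View pics/ov_top.png

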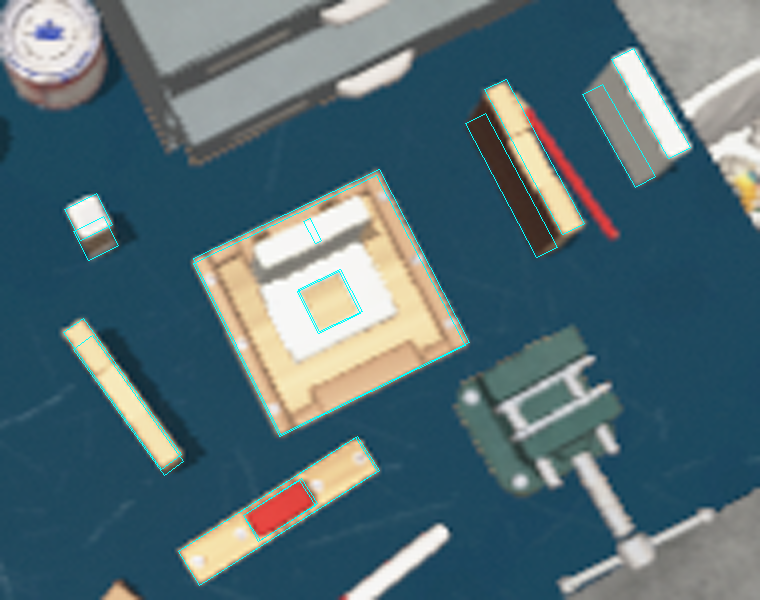

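View pics/ov_scene.png

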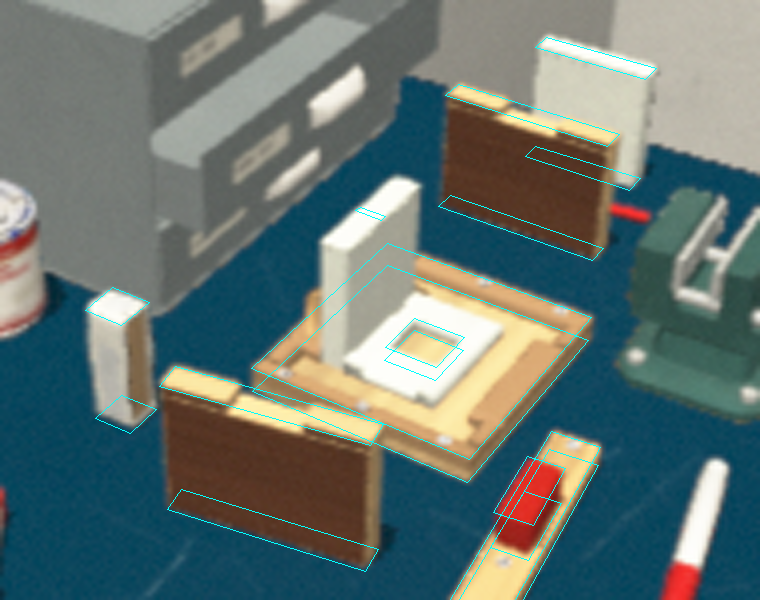

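Both overlays agree with the pictures to about 1 px, so the poses are good. First move goes towards the right side board.

Request:
{"api": "apply_moves", "payload": {"increments": [{"tx": 0.408,"ty": 0.705,"rz": 1.9},{"tx": 0.408,"ty": 0.705,"rz": 1.9},{"tx": 0.408,"ty": 0.705,"rz": 1.9},{"tx": 0.408,"ty": 0.705,"rz": 1.9},{"tx": 0.408,"ty": 0.705,"rz": 1.9},{"tx": 0.408,"ty": 0.705,"rz": 1.9},{"tx": 0.408,"ty": 0.705,"rz": 1.9},{"tx": 0.408,"ty": 0.705,"rz": 1.9},{"tx": 0.408,"ty": 0.705,"rz": 1.9},{"tx": 0.408,"ty": 0.705,"rz": 1.9},{"tx": 0.408,"ty": 0.705,"rz": 1.9},{"tx": 0.408,"ty": 0.705,"rz": 1.9}]}}

```text
$.increments[0]: bad value
```

Request:
{"api": "apply_moves", "payload": {"increments": [{"tx": 0.408,"ty": 0.705,"tz": 0,"rx": 0,"ry": 0,"rz": 1.9,"claw": 0.085},{"tx": 0.408,"ty": 0.705,"tz": 0,"rx": 0,"ry": 0,"rz": 1.9,"claw": 0.085},{"tx": 0.408,"ty": 0.705,"tz": 0,"rx": 0,"ry": 0,"rz": 1.9,"claw": 0.085},{"tx": 0.408,"ty": 0.705,"tz": 0,"rx": 0,"ry": 0,"rz": 1.9,"claw": 0.085},{"tx": 0.408,"ty": 0.705,"tz": 0,"rx": 0,"ry": 0,"rz": 1.9,"claw": 0.085},{"tx": 0.408,"ty": 0.705,"tz": 0,"rx": 0,"ry": 0,"rz": 1.9,"claw": 0.085},{"tx": 0.408,"ty": 0.705,"tz": 0,"rx": 0,"ry": 0,"rz": 1.9,"claw": 0.085},{"tx": 0.408,"ty": 0.705,"tz": 0,"rx": 0,"ry": 0,"rz": 1.9,"claw": 0.085},{"tx": 0.408,"ty": 0.705,"tz": 0,"rx": 0,"ry": 0,"rz": 1.9,"claw": 0.085},{"tx": 0.408,"ty": 0.705,"tz": 0,"rx": 0,"ry": 0,"rz": 1.9,"claw": 0.085},{"tx": 0.408,"ty": 0.705,"tz": 0,"rx": 0,"ry": 0,"rz": 1.9,"claw": 0.085},{"tx": 0.408,"ty": 0.705,"tz": 0,"rx": 0,"ry": 0,"rz": 1.9,"claw": 0.085}]}}

```text
clock: 1.3
eef_pos: [496.1, -98.9, 231.2]
tool_rot: [-3.142, 0.0, 0.47]
force: [0.2, -1.5, 0.0]
width: 85.3
```

Request:
{"api": "apply_moves", "payload": {"increments": [{"tx": 0.107,"ty": 0.184,"tz": 0,"rx": 0,"ry": 0,"rz": 0,"claw": 0.085},{"tx": 0.107,"ty": 0.184,"tz": 0,"rx": 0,"ry": 0,"rz": 0,"claw": 0.085},{"tx": 0.107,"ty": 0.184,"tz": 0,"rx": 0,"ry": 0,"rz": 0,"claw": 0.085},{"tx": 0.107,"ty": 0.184,"tz": 0,"rx": 0,"ry": 0,"rz": 0,"claw": 0.085},{"tx": 0.107,"ty": 0.184,"tz": 0,"rx": 0,"ry": 0,"rz": 0,"claw": 0.085},{"tx": 0.107,"ty": 0.184,"tz": -0.04,"rx": 0,"ry": 0,"rz": 0,"claw": 0.085},{"tx": 0.107,"ty": 0.184,"tz": -0.08,"rx": 0,"ry": 0,"rz": 0,"claw": 0.085},{"tx": 0.107,"ty": 0.184,"tz": -0.1,"rx": 0,"ry": 0,"rz": 0,"claw": 0.085},{"tx": 0.107,"ty": 0.184,"tz": -0.1,"rx": 0,"ry": 0,"rz": 0,"claw": 0.085}]}}

```text
clock: 2.2
eef_pos: [599.6, 82.2, 127.8]
tool_rot: [-3.14, 0.008, 0.47]
force: [-0.7, -0.6, 0.9]
width: 85.2
```

Run:
```python
from h import *
s=read_state(); print({k:np.round(v,3) for k,v in s.items() if k in("qpos","eef_pos","tool_rot","clock")})
im=get_image("top")[:,:,::-1].copy(); sc=get_image("scene")[:,:,::-1].copy()
a=cv2.resize(im[120:270,320:450],None,fx=3,fy=3);b=cv2.resize(sc[100:250,270:400],None,fx=3,fy=3)
cv2.imwrite("pics/g1.png",np.hstack([a,b]))
```

```text
{'clock': np.float64(2.2), 'qpos': array([-0.143,  0.693, -0.064,  1.734,  0.062,  0.725, -1.339]), 'eef_pos': array([599.63 ,  82.205, 127.806]), 'tool_rot': array([-3.14 ,  0.008,  0.47 ])}
```

View pics/g1.png

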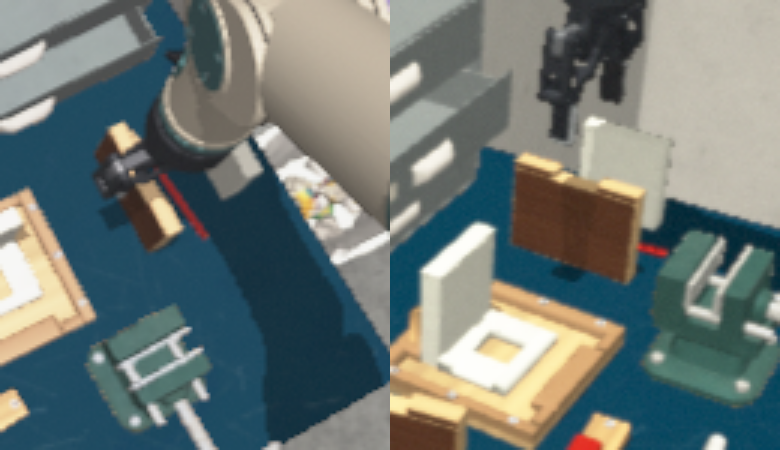

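Request:
{"api": "apply_moves", "payload": {"increments": [{"tx": 0.001,"ty": 0.001,"tz": -0.04,"rx": 0,"ry": 0,"rz": 0,"claw": 0.085},{"tx": 0.001,"ty": 0.001,"tz": -0.07,"rx": 0,"ry": 0,"rz": 0,"claw": 0.085},{"tx": 0.001,"ty": 0.001,"tz": -0.083,"rx": 0,"ry": 0,"rz": 0,"claw": 0.085},{"tx": 0.001,"ty": 0.001,"tz": -0.083,"rx": 0,"ry": 0,"rz": 0,"claw": 0.085},{"tx": 0.001,"ty": 0.001,"tz": -0.083,"rx": 0,"ry": 0,"rz": 0,"claw": 0.085}]}}

```text
clock: 2.8
eef_pos: [605.0, 84.4, 50.0]
tool_rot: [3.141, -0.003, 0.47]
force: [-0.3, -0.3, 0.2]
width: 85.2
```

Request:
{"api": "apply_moves", "payload": {"increments": [{"tx": 0,"ty": 0,"tz": 0,"rx": 0,"ry": 0,"rz": 0,"claw": 0.005},{"tx": 0,"ty": 0,"tz": 0,"rx": 0,"ry": 0,"rz": 0,"claw": 0.005},{"tx": 0,"ty": 0,"tz": 0,"rx": 0,"ry": 0,"rz": 0,"claw": 0.005},{"tx": 0,"ty": 0,"tz": 0,"rx": 0,"ry": 0,"rz": 0,"claw": 0.005},{"tx": 0,"ty": 0,"tz": 0,"rx": 0,"ry": 0,"rz": 0,"claw": 0.005},{"tx": 0,"ty": 0,"tz": 0,"rx": 0,"ry": 0,"rz": 0,"claw": 0.005},{"tx": 0,"ty": 0,"tz": 0,"rx": 0,"ry": 0,"rz": 0,"claw": 0.005},{"tx": 0,"ty": 0,"tz": 0,"rx": 0,"ry": 0,"rz": 0,"claw": 0.005}]}}

```text
clock: 3.6
eef_pos: [603.9, 84.2, 48.7]
tool_rot: [3.141, -0.001, 0.471]
force: [-0.6, -0.9, 5.0]
width: 17.3
```

Request:
{"api": "apply_moves", "payload": {"increments": [{"tx": 0,"ty": 0,"tz": 0.04,"rx": 0,"ry": 0,"rz": 0,"claw": 0.005},{"tx": 0,"ty": 0,"tz": 0.08,"rx": 0,"ry": 0,"rz": 0,"claw": 0.005},{"tx": 0,"ty": 0,"tz": 0.12,"rx": 0,"ry": 0,"rz": 0,"claw": 0.005},{"tx": -0.02,"ty": 0.026,"tz": 0.12,"rx": 0,"ry": 0,"rz": 0,"claw": 0.005},{"tx": -0.04,"ty": 0.052,"tz": 0.12,"rx": 0,"ry": 0,"rz": 0,"claw": 0.005},{"tx": -0.06,"ty": 0.078,"tz": 0.12,"rx": 0,"ry": 0,"rz": 0,"claw": 0.005},{"tx": -0.0727,"ty": 0.094,"tz": 0.12,"rx": 0,"ry": 0,"rz": 0,"claw": 0.005},{"tx": -0.0727,"ty": 0.094,"tz": 0.12,"rx": 0,"ry": 0,"rz": 0,"claw": 0.005},{"tx": -0.0727,"ty": 0.094,"tz": 0.12,"rx": 0,"ry": 0,"rz": 0,"claw": 0.005},{"tx": -0.0727,"ty": 0.094,"tz": 0.12,"rx": 0,"ry": 0,"rz": 0,"claw": 0.005}]}}

```text
clock: 4.6
eef_pos: [531.7, 176.8, 168.0]
tool_rot: [3.141, 0.0, 0.469]
force: [0.3, -0.7, -2.2]
width: 17.0
```

Run:
```python
from ov import *
s=read_state(); print({k:np.round(v,3) for k,v in s.items() if k in("eef_pos","tool_rot","force")})
e=s["eef_pos"]
out=[]
for n,x0,y0 in(("top",265,140),("scene",250,100)):
    im=cv2.resize(get_image(n)[y0:y0+130,x0:x0+100,::-1],None,fx=4,fy=4,interpolation=cv2.INTER_CUBIC)
    draw(im,n,box(e[:2],27,120,18,e[2]-48.7,e[2]+41.3),x0,y0,4,(255,255,0)); out.append(im)
    r=np.radians(27);Y=np.array([-np.sin(r),np.cos(r)])
    for q in(-55,55): draw(im,n,box(np.array([506.2,227.2])+q*Y,27,126,22,18,18),x0,y0,4,(0,255,0))
cv2.imwrite("pics/g2.png",np.hstack(out))
```

```text
{'eef_pos': array([531.662, 176.802, 168.028]), 'tool_rot': array([3.141, 0.   , 0.469]), 'force': array([ 0.298, -0.739, -2.156])}
```

View pics/g2.png

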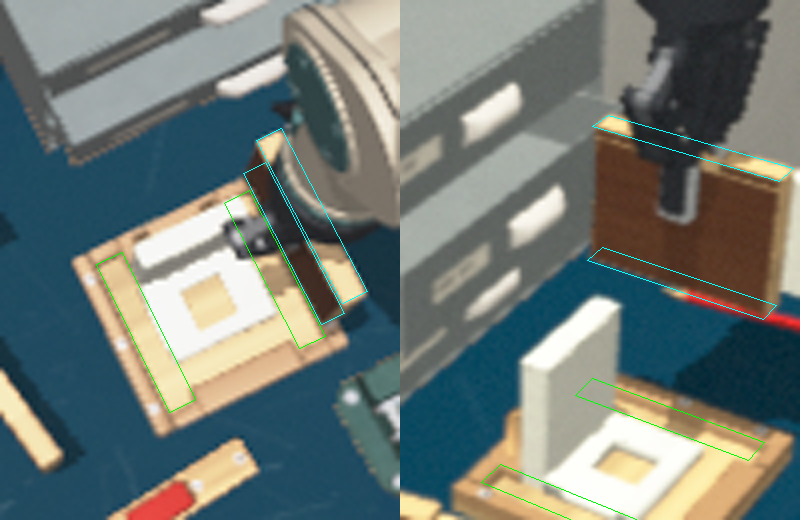

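Request:
{"api": "apply_moves", "payload": {"increments": [{"tx": 0,"ty": 0.001,"tz": -0.04,"rx": 0,"ry": 0,"rz": 0,"claw": 0.005},{"tx": 0,"ty": 0.001,"tz": -0.075,"rx": 0,"ry": 0,"rz": 0,"claw": 0.005},{"tx": 0,"ty": 0.001,"tz": -0.085,"rx": 0,"ry": 0,"rz": 0,"claw": 0.005},{"tx": 0,"ty": 0.001,"tz": -0.095,"rx": 0,"ry": 0,"rz": 0,"claw": 0.005},{"tx": 0,"ty": 0.001,"tz": -0.102,"rx": 0,"ry": 0,"rz": 0,"claw": 0.005},{"tx": 0,"ty": 0.001,"tz": -0.108,"rx": 0,"ry": 0,"rz": 0,"claw": 0.005},{"tx": 0,"ty": 0.001,"tz": -0.112,"rx": 0,"ry": 0,"rz": 0,"claw": 0.005},{"tx": 0,"ty": 0.001,"tz": -0.112,"rx": 0,"ry": 0,"rz": 0,"claw": 0.005},{"tx": 0,"ty": 0.001,"tz": -0.112,"rx": 0,"ry": 0,"rz": 0,"claw": 0.005}]}}

```text
clock: 5.6
eef_pos: [531.3, 179.4, 56.8]
tool_rot: [3.141, -0.001, 0.471]
force: [-0.2, 0.3, -1.1]
width: 17.3
```

Request:
{"api": "apply_moves", "payload": {"increments": [{"tx": 0,"ty": 0,"tz": 0,"rx": 0,"ry": 0,"rz": 0,"claw": 0.05},{"tx": 0,"ty": 0,"tz": 0,"rx": 0,"ry": 0,"rz": 0,"claw": 0.05},{"tx": 0,"ty": 0,"tz": 0,"rx": 0,"ry": 0,"rz": 0,"claw": 0.05},{"tx": 0,"ty": 0,"tz": 0.03,"rx": 0,"ry": 0,"rz": 0,"claw": 0.05},{"tx": 0,"ty": 0,"tz": 0.07,"rx": 0,"ry": 0,"rz": 0,"claw": 0.085},{"tx": 0,"ty": 0,"tz": 0.11,"rx": 0,"ry": 0,"rz": 0,"claw": 0.085},{"tx": -0.02,"ty": 0.04,"tz": 0.11,"rx": 0,"ry": 0,"rz": 1,"claw": 0.085},{"tx": -0.04,"ty": 0.08,"tz": 0.11,"rx": 0,"ry": 0,"rz": 2,"claw": 0.085},{"tx": -0.06,"ty": 0.12,"tz": 0.11,"rx": 0,"ry": 0,"rz": 2,"claw": 0.085},{"tx": -0.08,"ty": 0.16,"tz": 0.11,"rx": 0,"ry": 0,"rz": 2,"claw": 0.085},{"tx": -0.107,"ty": 0.202,"tz": 0.11,"rx": 0,"ry": 0,"rz": 2,"claw": 0.085},{"tx": -0.107,"ty": 0.202,"tz": 0.11,"rx": 0,"ry": 0,"rz": 2,"claw": 0.085}]}}

```text
clock: 6.8
eef_pos: [417.7, 389.9, 166.6]
tool_rot: [-3.135, -0.001, 0.658]
force: [-1.2, 0.8, -0.4]
width: 85.0
```

Run:
```python
from ov import *
s=read_state(); print({k:np.round(v,3) for k,v in s.items() if k in("eef_pos","tool_rot","qpos")})
out=[]
r=np.radians(27);Y=np.array([-np.sin(r),np.cos(r)])
for n,x0,y0 in(("top",245,140),("scene",230,130)):
    im=cv2.resize(get_image(n)[y0:y0+150,x0:x0+130,::-1],None,fx=3,fy=3,interpolation=cv2.INTER_CUBIC)
    draw(im,n,box(np.array([506.2,227.2])-55*Y,27,120,18,8,98),x0,y0,3,(0,255,0))
    draw(im,n,box((424.5,381),37,120,18,0,90),x0,y0,3,(255,255,0))
    out.append(im)
cv2.imwrite("pics/g3.png",np.hstack(out))
```

```text
{'qpos': array([-0.731,  0.596, -0.1  ,  1.808,  0.074,  0.739, -1.781]), 'eef_pos': array([417.678, 389.873, 166.597]), 'tool_rot': array([-3.135e+00, -1.000e-03,  6.580e-01])}
```

View pics/g3.png

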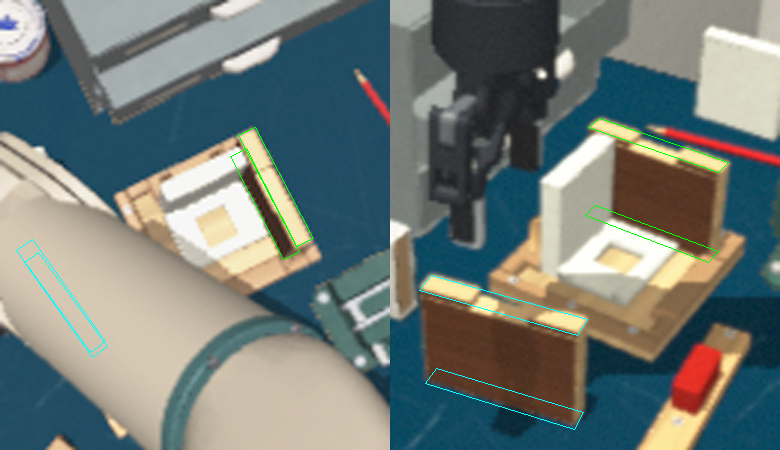

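Request:
{"api": "apply_moves", "payload": {"increments": [{"tx": 0,"ty": 0,"tz": 0,"rx": 0,"ry": 0,"rz": 0,"claw": 0.085},{"tx": 0,"ty": 0,"tz": -0.04,"rx": 0,"ry": 0,"rz": 0,"claw": 0.085},{"tx": 0,"ty": 0,"tz": -0.08,"rx": 0,"ry": 0,"rz": 0,"claw": 0.085},{"tx": 0,"ty": 0,"tz": -0.11,"rx": 0,"ry": 0,"rz": 0,"claw": 0.085},{"tx": 0,"ty": 0,"tz": -0.118,"rx": 0,"ry": 0,"rz": 0,"claw": 0.085},{"tx": 0,"ty": 0,"tz": -0.118,"rx": 0,"ry": 0,"rz": 0,"claw": 0.085},{"tx": 0,"ty": 0,"tz": -0.118,"rx": 0,"ry": 0,"rz": 0,"claw": 0.085}]}}

```text
clock: 7.6
eef_pos: [425.3, 381.3, 49.5]
tool_rot: [3.142, -0.002, 0.644]
force: [0.1, -0.5, 0.9]
width: 84.8
```

Request:
{"api": "apply_moves", "payload": {"increments": [{"tx": 0,"ty": 0,"tz": 0,"rx": 0,"ry": 0,"rz": 0,"claw": 0.005},{"tx": 0,"ty": 0,"tz": 0,"rx": 0,"ry": 0,"rz": 0,"claw": 0.005},{"tx": 0,"ty": 0,"tz": 0,"rx": 0,"ry": 0,"rz": 0,"claw": 0.005},{"tx": 0,"ty": 0,"tz": 0,"rx": 0,"ry": 0,"rz": 0,"claw": 0.005},{"tx": 0,"ty": 0,"tz": 0,"rx": 0,"ry": 0,"rz": 0,"claw": 0.005},{"tx": 0,"ty": 0,"tz": 0,"rx": 0,"ry": 0,"rz": 0,"claw": 0.005},{"tx": 0,"ty": 0,"tz": 0,"rx": 0,"ry": 0,"rz": 0,"claw": 0.005},{"tx": 0,"ty": 0,"tz": 0,"rx": 0,"ry": 0,"rz": 0,"claw": 0.005}]}}

```text
clock: 8.4
eef_pos: [424.0, 381.3, 48.5]
tool_rot: [3.142, -0.0, 0.645]
force: [-0.7, 0.1, 2.9]
width: 17.4
```

Request:
{"api": "apply_moves", "payload": {"increments": [{"tx": 0,"ty": 0,"tz": 0.04,"rx": 0,"ry": 0,"rz": 0,"claw": 0.005},{"tx": 0,"ty": 0,"tz": 0.08,"rx": 0,"ry": 0,"rz": 0,"claw": 0.005},{"tx": 0,"ty": 0,"tz": 0.12,"rx": 0,"ry": 0,"rz": 0,"claw": 0.005},{"tx": 0.015,"ty": -0.028,"tz": 0.12,"rx": 0,"ry": 0,"rz": -0.7,"claw": 0.005},{"tx": 0.03,"ty": -0.056,"tz": 0.12,"rx": 0,"ry": 0,"rz": -1.4,"claw": 0.005},{"tx": 0.046,"ty": -0.085,"tz": 0.12,"rx": 0,"ry": 0,"rz": -2,"claw": 0.005},{"tx": 0.0572,"ty": -0.105,"tz": 0.12,"rx": 0,"ry": 0,"rz": -2,"claw": 0.005},{"tx": 0.0572,"ty": -0.105,"tz": 0.12,"rx": 0,"ry": 0,"rz": -2,"claw": 0.005},{"tx": 0.0572,"ty": -0.105,"tz": 0.12,"rx": 0,"ry": 0,"rz": -2,"claw": 0.005},{"tx": 0.0572,"ty": -0.105,"tz": 0.12,"rx": 0,"ry": 0,"rz": -2,"claw": 0.005}]}}

```text
clock: 9.4
eef_pos: [480.3, 277.5, 168.1]
tool_rot: [-3.141, 0.0, 0.472]
force: [-0.2, -0.2, -1.7]
width: 17.3
```

Run:
```python
from ov import *
s=read_state(); print({k:np.round(v,3) for k,v in s.items() if k in("eef_pos","tool_rot","qpos")})
e=s["eef_pos"];out=[]
r=np.radians(27);Y=np.array([-np.sin(r),np.cos(r)])
for n,x0,y0 in(("top",245,140),("scene",230,130)):
    im=cv2.resize(get_image(n)[y0:y0+150,x0:x0+130,::-1],None,fx=3,fy=3,interpolation=cv2.INTER_CUBIC)
    draw(im,n,box(np.array([506.2,227.2])+55*Y,27,126,22,18,18),x0,y0,3,(0,255,0))
    draw(im,n,box(e[:2],27,120,18,e[2]-48.5,e[2]+41.5),x0,y0,3,(255,255,0))
    out.append(im)
cv2.imwrite("pics/g4.png",np.hstack(out))
```

```text
{'qpos': array([-0.537,  0.573, -0.056,  1.851,  0.044,  0.719, -1.716]), 'eef_pos': array([480.268, 277.493, 168.079]), 'tool_rot': array([-3.141,  0.   ,  0.472])}
```

View pics/g4.png

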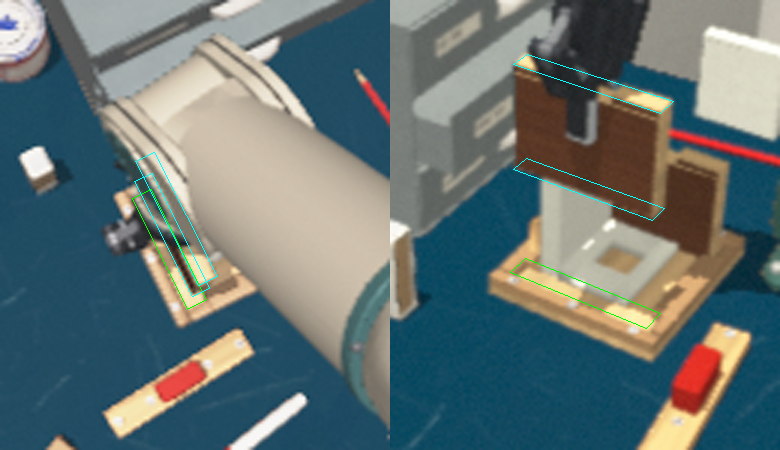

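Request:
{"api": "apply_moves", "payload": {"increments": [{"tx": 0,"ty": 0,"tz": -0.04,"rx": 0,"ry": 0,"rz": 0,"claw": 0.005},{"tx": 0,"ty": 0,"tz": -0.075,"rx": 0,"ry": 0,"rz": 0,"claw": 0.005},{"tx": 0,"ty": 0,"tz": -0.085,"rx": 0,"ry": 0,"rz": 0,"claw": 0.005},{"tx": 0,"ty": 0,"tz": -0.095,"rx": 0,"ry": 0,"rz": 0,"claw": 0.005},{"tx": 0,"ty": 0,"tz": -0.102,"rx": 0,"ry": 0,"rz": 0,"claw": 0.005},{"tx": 0,"ty": 0,"tz": -0.108,"rx": 0,"ry": 0,"rz": 0,"claw": 0.005},{"tx": 0,"ty": 0,"tz": -0.112,"rx": 0,"ry": 0,"rz": 0,"claw": 0.005},{"tx": 0,"ty": 0,"tz": -0.112,"rx": 0,"ry": 0,"rz": 0,"claw": 0.005},{"tx": 0,"ty": 0,"tz": -0.112,"rx": 0,"ry": 0,"rz": 0,"claw": 0.005}]}}

```text
clock: 10.4
eef_pos: [481.5, 276.4, 56.8]
tool_rot: [-3.142, -0.001, 0.47]
force: [0.4, 0.6, -0.9]
width: 17.0
```

Request:
{"api": "apply_moves", "payload": {"increments": [{"tx": 0,"ty": 0,"tz": 0,"rx": 0,"ry": 0,"rz": 0,"claw": 0.05},{"tx": 0,"ty": 0,"tz": 0,"rx": 0,"ry": 0,"rz": 0,"claw": 0.05},{"tx": 0,"ty": 0,"tz": 0,"rx": 0,"ry": 0,"rz": 0,"claw": 0.05},{"tx": 0,"ty": 0,"tz": 0.03,"rx": 0,"ry": 0,"rz": 0,"claw": 0.05},{"tx": 0,"ty": 0,"tz": 0.07,"rx": 0,"ry": 0,"rz": 0,"claw": 0.085},{"tx": 0,"ty": 0,"tz": 0.11,"rx": 0,"ry": 0,"rz": 0,"claw": 0.085},{"tx": 0.02,"ty": -0.034,"tz": 0.11,"rx": 0,"ry": 0,"rz": 0,"claw": 0.085},{"tx": 0.045,"ty": -0.077,"tz": 0.11,"rx": 0,"ry": 0,"rz": 0,"claw": 0.085},{"tx": 0.07,"ty": -0.119,"tz": 0.11,"rx": 0,"ry": 0,"rz": 0,"claw": 0.085},{"tx": 0.095,"ty": -0.162,"tz": 0.11,"rx": 0,"ry": 0,"rz": 0.1,"claw": 0.085},{"tx": 0.12,"ty": -0.204,"tz": 0.11,"rx": 0,"ry": 0,"rz": 0.1,"claw": 0.085},{"tx": 0.14,"ty": -0.238,"tz": 0.11,"rx": 0,"ry": 0,"rz": 0.1,"claw": 0.085}]}}

```text
clock: 11.6
eef_pos: [622.3, 34.7, 166.5]
tool_rot: [3.14, -0.0, 0.477]
force: [0.2, 1.4, -0.3]
width: 85.4
```

Request:
{"api": "apply_moves", "payload": {"increments": [{"tx": 0.0227,"ty": -0.039,"tz": 0,"rx": 0,"ry": 0,"rz": 0,"claw": 0.085},{"tx": 0.0227,"ty": -0.039,"tz": 0,"rx": 0,"ry": 0,"rz": 0,"claw": 0.085},{"tx": 0.0227,"ty": -0.039,"tz": 0,"rx": 0,"ry": 0,"rz": 0,"claw": 0.085},{"tx": 0.0227,"ty": -0.039,"tz": 0,"rx": 0,"ry": 0,"rz": 0,"claw": 0.085}]}}

```text
clock: 12.0
eef_pos: [643.2, 0.7, 166.2]
tool_rot: [-3.14, 0.0, 0.481]
force: [-0.1, -0.3, 0.3]
width: 84.7
```

Run:
```python
from ov import *
s=read_state(); print({k:np.round(v,3) for k,v in s.items() if k in("eef_pos","tool_rot","qpos")})
out=[]
r=np.radians(27);Y=np.array([-np.sin(r),np.cos(r)])
for n,x0,y0 in(("top",265,140),("scene",250,90)):
    im=cv2.resize(get_image(n)[y0:y0+150,x0:x0+150,::-1],None,fx=3,fy=3,interpolation=cv2.INTER_CUBIC)
    for q in(-55,55): draw(im,n,box(np.array([506.2,227.2])+q*Y,27,120,18,8,98),x0,y0,3,(0,255,0))
    out.append(im)
cv2.imwrite("pics/g5.png",np.hstack(out)[:,:800])
```

```text
{'qpos': array([ 0.005,  0.69 , -0.082,  1.599,  0.068,  0.856, -1.193]), 'eef_pos': array([643.238,   0.723, 166.164]), 'tool_rot': array([-3.14 ,  0.   ,  0.481])}
```

View pics/g5.png

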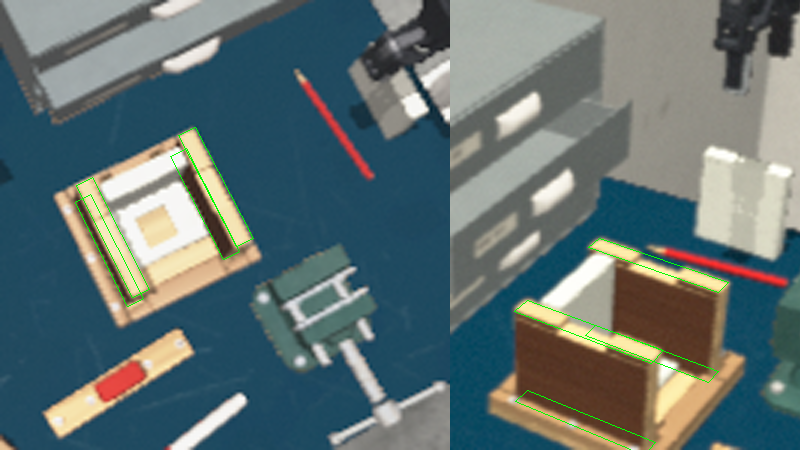

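Request:
{"api": "apply_moves", "payload": {"increments": [{"tx": 0,"ty": 0,"tz": -0.04,"rx": 0,"ry": 0,"rz": 0,"claw": 0.085},{"tx": 0,"ty": 0,"tz": -0.08,"rx": 0,"ry": 0,"rz": 0,"claw": 0.085},{"tx": 0,"ty": 0,"tz": -0.11,"rx": 0,"ry": 0,"rz": 0,"claw": 0.085},{"tx": 0,"ty": 0,"tz": -0.118,"rx": 0,"ry": 0,"rz": 0,"claw": 0.085},{"tx": 0,"ty": 0,"tz": -0.118,"rx": 0,"ry": 0,"rz": 0,"claw": 0.085},{"tx": 0,"ty": 0,"tz": -0.118,"rx": 0,"ry": 0,"rz": 0,"claw": 0.085}]}}

```text
clock: 12.7
eef_pos: [645.0, -0.1, 49.9]
tool_rot: [3.141, -0.002, 0.48]
force: [0.4, 1.1, 0.1]
width: 84.7
```

Request:
{"api": "apply_moves", "payload": {"increments": [{"tx": 0,"ty": 0,"tz": 0,"rx": 0,"ry": 0,"rz": 0,"claw": 0.005},{"tx": 0,"ty": 0,"tz": 0,"rx": 0,"ry": 0,"rz": 0,"claw": 0.005},{"tx": 0,"ty": 0,"tz": 0,"rx": 0,"ry": 0,"rz": 0,"claw": 0.005},{"tx": 0,"ty": 0,"tz": 0,"rx": 0,"ry": 0,"rz": 0,"claw": 0.005},{"tx": 0,"ty": 0,"tz": 0,"rx": 0,"ry": 0,"rz": 0,"claw": 0.005},{"tx": 0,"ty": 0,"tz": 0,"rx": 0,"ry": 0,"rz": 0,"claw": 0.005},{"tx": 0,"ty": 0,"tz": 0,"rx": 0,"ry": 0,"rz": 0,"claw": 0.005},{"tx": 0,"ty": 0,"tz": 0,"rx": 0,"ry": 0,"rz": 0,"claw": 0.005}]}}

```text
clock: 13.5
eef_pos: [644.0, -0.8, 48.6]
tool_rot: [3.141, -0.0, 0.479]
force: [-1.8, -0.6, 3.7]
width: 17.4
```

Request:
{"api": "apply_moves", "payload": {"increments": [{"tx": 0,"ty": 0,"tz": 0.05,"rx": 0,"ry": 0,"rz": 0,"claw": 0.005},{"tx": 0,"ty": 0,"tz": 0.1,"rx": 0,"ry": 0,"rz": 0,"claw": 0.005},{"tx": 0,"ty": 0,"tz": 0.15,"rx": 0,"ry": 0,"rz": 1.5,"claw": 0.005},{"tx": -0.022,"ty": 0.026,"tz": 0.15,"rx": 0,"ry": 0,"rz": 3,"claw": 0.005},{"tx": -0.044,"ty": 0.052,"tz": 0.15,"rx": 0,"ry": 0,"rz": 4.5,"claw": 0.005},{"tx": -0.066,"ty": 0.078,"tz": 0.15,"rx": 0,"ry": 0,"rz": 6,"claw": 0.005},{"tx": -0.088,"ty": 0.104,"tz": 0.15,"rx": 0,"ry": 0,"rz": 7.5,"claw": 0.005},{"tx": -0.11,"ty": 0.131,"tz": 0.15,"rx": 0,"ry": 0,"rz": 9,"claw": 0.005},{"tx": -0.132,"ty": 0.157,"tz": 0.15,"rx": 0,"ry": 0,"rz": 10.5,"claw": 0.005},{"tx": -0.154,"ty": 0.183,"tz": 0.15,"rx": 0,"ry": 0,"rz": 12,"claw": 0.005},{"tx": -0.175,"ty": 0.2095,"tz": 0.15,"rx": 0,"ry": 0,"rz": 13.5,"claw": 0.005},{"tx": -0.175,"ty": 0.2095,"tz": 0.15,"rx": 0,"ry": 0,"rz": 15,"claw": 0.005}]}}

```text
clock: 14.7
eef_pos: [465.1, 213.5, 198.5]
tool_rot: [-3.14, -0.003, 1.802]
force: [0.9, -0.7, -0.9]
width: 17.3
```

Request:
{"api": "apply_moves", "payload": {"increments": [{"tx": 0,"ty": 0,"tz": 0,"rx": 0,"ry": 0,"rz": 1.5,"claw": 0.005},{"tx": 0,"ty": 0,"tz": 0,"rx": 0,"ry": 0,"rz": 2.9,"claw": 0.005},{"tx": 0,"ty": 0,"tz": 0,"rx": 0,"ry": 0,"rz": 2.9,"claw": 0.005},{"tx": 0,"ty": 0,"tz": 0,"rx": 0,"ry": 0,"rz": 2.9,"claw": 0.005},{"tx": 0,"ty": 0,"tz": 0,"rx": 0,"ry": 0,"rz": 2.9,"claw": 0.005},{"tx": 0,"ty": 0,"tz": 0,"rx": 0,"ry": 0,"rz": 2.9,"claw": 0.005}]}}

```text
clock: 15.3
eef_pos: [468.8, 208.7, 198.3]
tool_rot: [-3.142, 0.0, 2.04]
force: [0.1, 0.1, -0.6]
width: 17.6
```

Run:
```python
from ov import *
s=read_state(); print({k:np.round(v,3) for k,v in s.items() if k in("eef_pos","tool_rot","qpos")})
out=[];e=s["eef_pos"]
r=np.radians(27);X=np.array([np.cos(r),np.sin(r)])
for n,x0,y0 in(("top",265,140),("scene",250,90)):
    im=cv2.resize(get_image(n)[y0:y0+150,x0:x0+130,::-1],None,fx=3,fy=3,interpolation=cv2.INTER_CUBIC)
    draw(im,n,box(e[:2],117,84,18,e[2]-48.6,e[2]+41.4),x0,y0,3,(255,255,0))
    draw(im,n,box(np.array([506.4,227.9])-42*X,117,84,18,98,98),x0,y0,3,(0,255,0))
    out.append(im)
cv2.imwrite("pics/g6.png",np.hstack(out))
```

```text
{'qpos': array([-0.109,  0.523, -0.532,  1.922,  0.364,  0.793, -0.373]), 'eef_pos': array([468.808, 208.73 , 198.282]), 'tool_rot': array([-3.142,  0.   ,  2.04 ])}
```

View pics/g6.png

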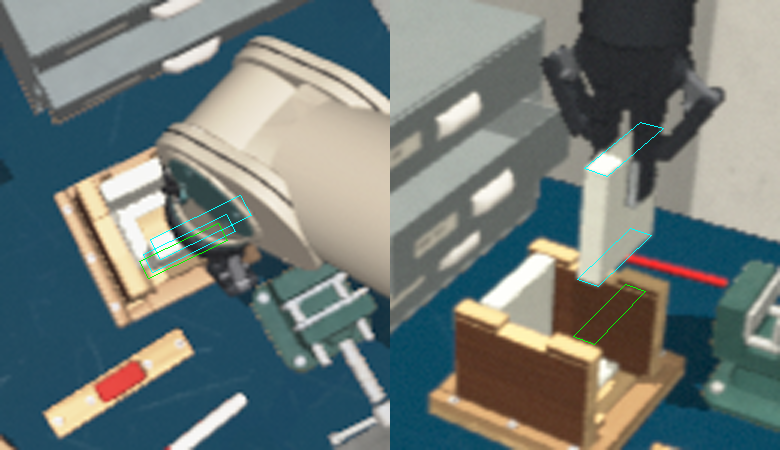

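Request:
{"api": "apply_moves", "payload": {"increments": [{"tx": 0,"ty": 0,"tz": -0.03,"rx": 0,"ry": 0,"rz": 0,"claw": 0.005},{"tx": 0,"ty": 0,"tz": -0.045,"rx": 0,"ry": 0,"rz": 0,"claw": 0.005},{"tx": 0,"ty": 0,"tz": -0.055,"rx": 0,"ry": 0,"rz": 0,"claw": 0.005},{"tx": 0,"ty": 0,"tz": -0.065,"rx": 0,"ry": 0,"rz": 0,"claw": 0.005},{"tx": 0,"ty": 0,"tz": -0.065,"rx": 0,"ry": 0,"rz": 0,"claw": 0.005}]}}

```text
clock: 15.9
eef_pos: [468.4, 208.6, 132.4]
tool_rot: [-3.14, -0.0, 2.041]
force: [0.6, 0.3, -1.2]
width: 17.4
```

Request:
{"api": "apply_moves", "payload": {"increments": [{"tx": 0,"ty": 0,"tz": -0.02,"rx": 0,"ry": 0,"rz": 0,"claw": 0.005},{"tx": 0,"ty": 0,"tz": -0.04,"rx": 0,"ry": 0,"rz": 0,"claw": 0.005},{"tx": 0,"ty": 0,"tz": -0.054,"rx": 0,"ry": 0,"rz": 0,"claw": 0.005},{"tx": 0,"ty": 0,"tz": -0.062,"rx": 0,"ry": 0,"rz": 0,"claw": 0.005},{"tx": 0,"ty": 0,"tz": -0.068,"rx": 0,"ry": 0,"rz": 0,"claw": 0.005},{"tx": 0,"ty": 0,"tz": -0.073,"rx": 0,"ry": 0,"rz": 0,"claw": 0.005},{"tx": 0,"ty": 0,"tz": -0.077,"rx": 0,"ry": 0,"rz": 0,"claw": 0.005},{"tx": 0,"ty": 0,"tz": -0.077,"rx": 0,"ry": 0,"rz": 0,"claw": 0.005},{"tx": 0,"ty": 0,"tz": -0.077,"rx": 0,"ry": 0,"rz": 0,"claw": 0.005}]}}

```text
clock: 16.8
eef_pos: [469.1, 208.9, 56.6]
tool_rot: [3.141, -0.0, 2.041]
force: [-0.8, -0.6, -1.3]
width: 17.3
```

Request:
{"api": "apply_moves", "payload": {"increments": [{"tx": 0,"ty": 0,"tz": 0,"rx": 0,"ry": 0,"rz": 0,"claw": 0.035},{"tx": 0,"ty": 0,"tz": 0,"rx": 0,"ry": 0,"rz": 0,"claw": 0.035},{"tx": 0,"ty": 0,"tz": 0,"rx": 0,"ry": 0,"rz": 0,"claw": 0.035},{"tx": 0,"ty": 0,"tz": 0.03,"rx": 0,"ry": 0,"rz": 0,"claw": 0.035},{"tx": 0,"ty": 0,"tz": 0.08,"rx": 0,"ry": 0,"rz": 0,"claw": 0.035},{"tx": 0,"ty": 0,"tz": 0.13,"rx": 0,"ry": 0,"rz": 0,"claw": 0.05},{"tx": 0,"ty": 0.03,"tz": 0.13,"rx": 0,"ry": 0,"rz": -1.5,"claw": 0.085},{"tx": 0.01,"ty": 0.06,"tz": 0.13,"rx": 0,"ry": 0,"rz": -3,"claw": 0.085},{"tx": 0.02,"ty": 0.09,"tz": 0.13,"rx": 0,"ry": 0,"rz": -4.5,"claw": 0.085},{"tx": 0.03,"ty": 0.12,"tz": 0.13,"rx": 0,"ry": 0,"rz": -6,"claw": 0.085},{"tx": 0.04,"ty": 0.14,"tz": 0.13,"rx": 0,"ry": 0,"rz": -7.5,"claw": 0.085},{"tx": 0.05,"ty": 0.16,"tz": 0.13,"rx": 0,"ry": 0,"rz": -9,"claw": 0.085}]}}

```text
clock: 18.0
eef_pos: [518.7, 370.0, 186.2]
tool_rot: [-3.141, 0.0, 1.252]
force: [0.6, -0.5, 0.1]
width: 85.1
```

Request:
{"api": "apply_moves", "payload": {"increments": [{"tx": 0.015,"ty": 0.02,"tz": 0,"rx": 0,"ry": 0,"rz": -1.5,"claw": 0.085},{"tx": 0.036,"ty": 0.04,"tz": 0,"rx": 0,"ry": 0,"rz": -3,"claw": 0.085},{"tx": 0.036,"ty": 0.04,"tz": 0,"rx": 0,"ry": 0,"rz": -4.5,"claw": 0.085},{"tx": 0.036,"ty": 0.04,"tz": 0,"rx": 0,"ry": 0,"rz": -6,"claw": 0.085},{"tx": 0.036,"ty": 0.04,"tz": 0,"rx": 0,"ry": 0,"rz": -7.5,"claw": 0.085},{"tx": 0.036,"ty": 0.04,"tz": 0,"rx": 0,"ry": 0,"rz": -8.8,"claw": 0.085},{"tx": 0.036,"ty": 0.04,"tz": 0,"rx": 0,"ry": 0,"rz": -8.8,"claw": 0.085},{"tx": 0.036,"ty": 0.04,"tz": 0,"rx": 0,"ry": 0,"rz": -8.8,"claw": 0.085},{"tx": 0.036,"ty": 0.04,"tz": 0,"rx": 0,"ry": 0,"rz": -8.8,"claw": 0.085},{"tx": 0.036,"ty": 0.04,"tz": 0,"rx": 0,"ry": 0,"rz": -8.8,"claw": 0.085}]}}

```text
clock: 19.0
eef_pos: [554.9, 408.6, 186.3]
tool_rot: [-3.141, 0.0, 0.489]
force: [-0.0, -0.7, 0.2]
width: 85.4
```

Run:
```python
from ov import *
s=read_state(); print({k:np.round(v,3) for k,v in s.items() if k in("eef_pos","tool_rot","qpos")})
e=s["eef_pos"];out=[]
r=np.radians(27);X=np.array([np.cos(r),np.sin(r)])
for n,x0,y0 in(("top",235,120),("scene",200,100)):
    im=cv2.resize(get_image(n)[y0:y0+150,x0:x0+130,::-1],None,fx=3,fy=3,interpolation=cv2.INTER_CUBIC)
    draw(im,n,box(np.array([506.4,227.9])-42*X,117,84,18,98,98),x0,y0,3,(0,255,0))
    draw(im,n,box((554.9,409),28,26,26,0,81),x0,y0,3,(0,255,0))
    draw(im,n,box(e[:2],np.degrees(s["tool_rot"][2]),22,85,e[2],e[2]),x0,y0,3,(255,255,0))
    out.append(im)
cv2.imwrite("pics/g7.png",np.hstack(out))
```

```text
{'qpos': array([-0.635,  0.732, -0.074,  1.439,  0.059,  0.973, -1.805]), 'eef_pos': array([554.861, 408.642, 186.316]), 'tool_rot': array([-3.141,  0.   ,  0.489])}
```

View pics/g7.png

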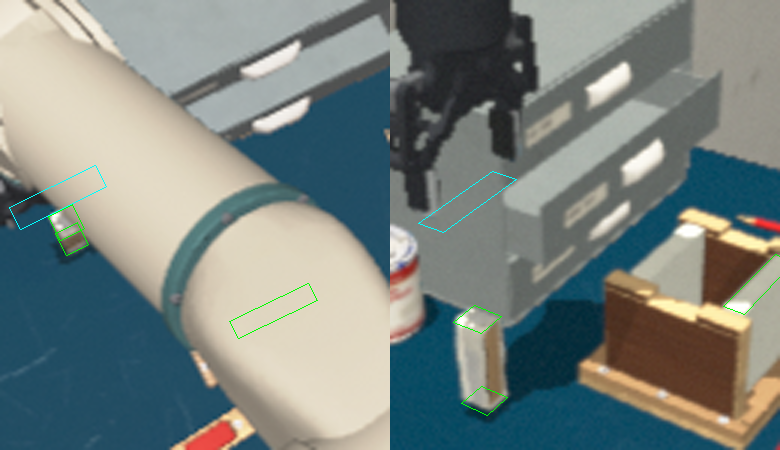

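Request:
{"api": "apply_moves", "payload": {"increments": [{"tx": 0,"ty": 0,"tz": -0.04,"rx": 0,"ry": 0,"rz": 0,"claw": 0.085},{"tx": 0,"ty": 0,"tz": -0.08,"rx": 0,"ry": 0,"rz": 0,"claw": 0.085},{"tx": 0,"ty": 0,"tz": -0.11,"rx": 0,"ry": 0,"rz": 0,"claw": 0.085},{"tx": 0,"ty": 0,"tz": -0.13,"rx": 0,"ry": 0,"rz": 0,"claw": 0.085},{"tx": 0,"ty": 0,"tz": -0.138,"rx": 0,"ry": 0,"rz": 0,"claw": 0.085},{"tx": 0,"ty": 0,"tz": -0.138,"rx": 0,"ry": 0,"rz": 0,"claw": 0.085},{"tx": 0,"ty": 0,"tz": -0.138,"rx": 0,"ry": 0,"rz": 0,"claw": 0.085}]}}

```text
clock: 19.8
eef_pos: [555.6, 409.3, 49.5]
tool_rot: [-3.141, -0.002, 0.488]
force: [0.7, -0.4, 0.6]
width: 84.9
```

Request:
{"api": "apply_moves", "payload": {"increments": [{"tx": 0,"ty": 0,"tz": 0,"rx": 0,"ry": 0,"rz": 0,"claw": 0.06},{"tx": 0,"ty": 0,"tz": 0,"rx": 0,"ry": 0,"rz": 0,"claw": 0.04},{"tx": 0,"ty": 0,"tz": 0,"rx": 0,"ry": 0,"rz": 0,"claw": 0.032},{"tx": 0,"ty": 0,"tz": 0,"rx": 0,"ry": 0,"rz": 0,"claw": 0.026},{"tx": 0,"ty": 0,"tz": 0,"rx": 0,"ry": 0,"rz": 0,"claw": 0.02},{"tx": 0,"ty": 0,"tz": 0,"rx": 0,"ry": 0,"rz": 0,"claw": 0.01},{"tx": 0,"ty": 0,"tz": 0,"rx": 0,"ry": 0,"rz": 0,"claw": 0.01},{"tx": 0,"ty": 0,"tz": 0,"rx": 0,"ry": 0,"rz": 0,"claw": 0.01}]}}

```text
clock: 20.6
eef_pos: [555.1, 408.9, 48.7]
tool_rot: [-3.142, -0.001, 0.488]
force: [0.1, -0.3, 5.3]
width: 23.8
```

Request:
{"api": "apply_moves", "payload": {"increments": [{"tx": 0,"ty": 0,"tz": 0.04,"rx": 0,"ry": 0,"rz": 0,"claw": 0.01},{"tx": 0,"ty": 0,"tz": 0.09,"rx": 0,"ry": 0,"rz": 0,"claw": 0.01},{"tx": 0,"ty": 0,"tz": 0.14,"rx": 0,"ry": 0,"rz": 0,"claw": 0.01},{"tx": -0.01,"ty": -0.037,"tz": 0.14,"rx": 0,"ry": 0,"rz": -0.2,"claw": 0.01},{"tx": -0.02,"ty": -0.074,"tz": 0.14,"rx": 0,"ry": 0,"rz": -0.2,"claw": 0.01},{"tx": -0.03,"ty": -0.111,"tz": 0.14,"rx": 0,"ry": 0,"rz": -0.2,"claw": 0.01},{"tx": -0.04,"ty": -0.149,"tz": 0.14,"rx": 0,"ry": 0,"rz": -0.2,"claw": 0.01},{"tx": -0.0487,"ty": -0.181,"tz": 0.14,"rx": 0,"ry": 0,"rz": -0.2,"claw": 0.01},{"tx": -0.0487,"ty": -0.181,"tz": 0.14,"rx": 0,"ry": 0,"rz": -0.2,"claw": 0.01},{"tx": -0.0487,"ty": -0.181,"tz": 0.14,"rx": 0,"ry": 0,"rz": -0.2,"claw": 0.01},{"tx": -0.0487,"ty": -0.181,"tz": 0.14,"rx": 0,"ry": 0,"rz": -0.2,"claw": 0.01},{"tx": -0.0487,"ty": -0.181,"tz": 0.14,"rx": 0,"ry": 0,"rz": -0.2,"claw": 0.01}]}}

```text
clock: 21.8
eef_pos: [506.2, 229.4, 188.1]
tool_rot: [-3.141, -0.001, 0.473]
force: [-0.4, 0.3, -0.5]
width: 23.7
```

Request:
{"api": "apply_moves", "payload": {"increments": [{"tx": 0,"ty": 0,"tz": -0.03,"rx": 0,"ry": 0,"rz": 0,"claw": 0.01},{"tx": 0,"ty": 0,"tz": -0.06,"rx": 0,"ry": 0,"rz": 0,"claw": 0.01},{"tx": 0,"ty": 0,"tz": -0.085,"rx": 0,"ry": 0,"rz": 0,"claw": 0.01},{"tx": 0,"ty": 0,"tz": -0.1,"rx": 0,"ry": 0,"rz": 0,"claw": 0.01},{"tx": 0,"ty": 0,"tz": -0.1,"rx": 0,"ry": 0,"rz": 0,"claw": 0.01},{"tx": 0,"ty": 0,"tz": -0.1,"rx": 0,"ry": 0,"rz": 0,"claw": 0.01}]}}

```text
clock: 22.4
eef_pos: [506.2, 228.6, 88.3]
tool_rot: [-3.141, -0.0, 0.472]
force: [-0.3, -0.0, -0.7]
width: 24.1
```

Request:
{"api": "apply_moves", "payload": {"increments": [{"tx": 0,"ty": -0.0005,"tz": -0.01,"rx": 0,"ry": 0,"rz": 0,"claw": 0.01},{"tx": 0,"ty": -0.0005,"tz": -0.018,"rx": 0,"ry": 0,"rz": 0,"claw": 0.01},{"tx": 0,"ty": -0.0005,"tz": -0.025,"rx": 0,"ry": 0,"rz": 0,"claw": 0.01},{"tx": 0,"ty": -0.0005,"tz": -0.03,"rx": 0,"ry": 0,"rz": 0,"claw": 0.01},{"tx": 0,"ty": -0.0005,"tz": -0.032,"rx": 0,"ry": 0,"rz": 0,"claw": 0.01},{"tx": 0,"ty": -0.0005,"tz": -0.032,"rx": 0,"ry": 0,"rz": 0,"claw": 0.01},{"tx": 0,"ty": -0.0005,"tz": -0.032,"rx": 0,"ry": 0,"rz": 0,"claw": 0.01}]}}

```text
clock: 23.1
eef_pos: [505.9, 227.1, 56.7]
tool_rot: [3.142, 0.001, 0.47]
force: [-1.6, -0.7, 4.8]
width: 24.0
```

Request:
{"api": "apply_moves", "payload": {"increments": [{"tx": 0,"ty": 0,"tz": 0,"rx": 0,"ry": 0,"rz": 0,"claw": 0.03},{"tx": 0,"ty": 0,"tz": 0,"rx": 0,"ry": 0,"rz": 0,"claw": 0.042},{"tx": 0,"ty": 0,"tz": 0,"rx": 0,"ry": 0,"rz": 0,"claw": 0.042},{"tx": 0,"ty": 0,"tz": 0,"rx": 0,"ry": 0,"rz": 0,"claw": 0.042},{"tx": 0,"ty": 0,"tz": 0.03,"rx": 0,"ry": 0,"rz": 0,"claw": 0.042},{"tx": 0,"ty": 0,"tz": 0.07,"rx": 0,"ry": 0,"rz": 0,"claw": 0.042},{"tx": 0,"ty": 0,"tz": 0.11,"rx": 0,"ry": 0,"rz": 0,"claw": 0.042},{"tx": -0.02,"ty": 0.005,"tz": 0.13,"rx": 0,"ry": 0,"rz": 1.5,"claw": 0.085},{"tx": -0.05,"ty": 0.012,"tz": 0.13,"rx": 0,"ry": 0,"rz": 3,"claw": 0.085},{"tx": -0.08,"ty": 0.019,"tz": 0.13,"rx": 0,"ry": 0,"rz": 4.5,"claw": 0.085},{"tx": -0.11,"ty": 0.026,"tz": 0.13,"rx": 0,"ry": 0,"rz": 6,"claw": 0.085},{"tx": -0.14,"ty": 0.033,"tz": 0.13,"rx": 0,"ry": 0,"rz": 7.5,"claw": 0.085}]}}

```text
clock: 24.3
eef_pos: [365.0, 260.4, 186.5]
tool_rot: [3.141, -0.0, 1.13]
force: [-0.5, 0.4, 0.3]
width: 84.7
```

Request:
{"api": "apply_moves", "payload": {"increments": [{"tx": -0.019,"ty": 0.0046,"tz": 0,"rx": 0,"ry": 0,"rz": 1.5,"claw": 0.085},{"tx": -0.019,"ty": 0.0046,"tz": 0,"rx": 0,"ry": 0,"rz": 3,"claw": 0.085},{"tx": -0.019,"ty": 0.0046,"tz": 0,"rx": 0,"ry": 0,"rz": 4.5,"claw": 0.085},{"tx": -0.019,"ty": 0.0046,"tz": 0,"rx": 0,"ry": 0,"rz": 6,"claw": 0.085},{"tx": -0.019,"ty": 0.0046,"tz": 0,"rx": 0,"ry": 0,"rz": 7.5,"claw": 0.085},{"tx": -0.019,"ty": 0.0046,"tz": 0,"rx": 0,"ry": 0,"rz": 9,"claw": 0.085},{"tx": -0.019,"ty": 0.0046,"tz": 0,"rx": 0,"ry": 0,"rz": 10.5,"claw": 0.085},{"tx": -0.019,"ty": 0.0046,"tz": 0,"rx": 0,"ry": 0,"rz": 11.75,"claw": 0.085},{"tx": -0.019,"ty": 0.0046,"tz": 0,"rx": 0,"ry": 0,"rz": 11.75,"claw": 0.085},{"tx": -0.019,"ty": 0.0046,"tz": 0,"rx": 0,"ry": 0,"rz": 11.75,"claw": 0.085},{"tx": -0.019,"ty": 0.0046,"tz": 0,"rx": 0,"ry": 0,"rz": 11.75,"claw": 0.085},{"tx": -0.019,"ty": 0.0046,"tz": 0,"rx": 0,"ry": 0,"rz": 11.75,"claw": 0.085}]}}

```text
clock: 25.5
eef_pos: [347.1, 264.9, 186.4]
tool_rot: [3.141, 0.0, 2.149]
force: [0.1, 0.9, -0.7]
width: 85.1
```

Run:
```python
from ov import *
s=read_state(); print({k:np.round(v,3) for k,v in s.items() if k in("eef_pos","tool_rot","qpos")})
sc=get_image("scene")[:,:,::-1]; tp=get_image("top")[:,:,::-1]; cv2.imwrite("pics/sc8.png",sc); cv2.imwrite("pics/top8.png",tp)
im=cv2.resize(sc,None,fx=4,fy=4,interpolation=cv2.INTER_CUBIC)
wh=mask(im,(0,0,90),(179,70,255))
red=cv2.bitwise_or(mask(im,(0,150,90),(6,255,255)),mask(im,(172,150,90),(179,255,255)))
p=proj("scene",[[346.7,264.7,27],[506.4,227.9,89]]);print(p.round(1))
out=[]
B=np.array([506.4,227.9])
for src,n,x0,y0 in((tp,"top",265,160),(sc,"scene",260,150)):
    im=cv2.resize(src[y0:y0+130,x0:x0+90],None,fx=4,fy=4,interpolation=cv2.INTER_CUBIC)
    draw(im,n,box(B,27,26,26,89,89),x0,y0,4,(255,255,0)); draw(im,n,box((346.7,264.7),-56.8,50,22,14,40),x0,y0,4,(0,255,0))
    out.append(im)
cv2.imwrite("pics/g8.png",np.hstack(out))
```

```text
{'qpos': array([-0.299,  0.45 , -0.574,  2.125,  0.39 ,  0.669, -0.559]), 'eef_pos': array([347.134, 264.88 , 186.356]), 'tool_rot': array([3.141, 0.   , 2.149])}
[[331.6 256.4]
 [306.9 191.5]]
```

View pics/g8.png

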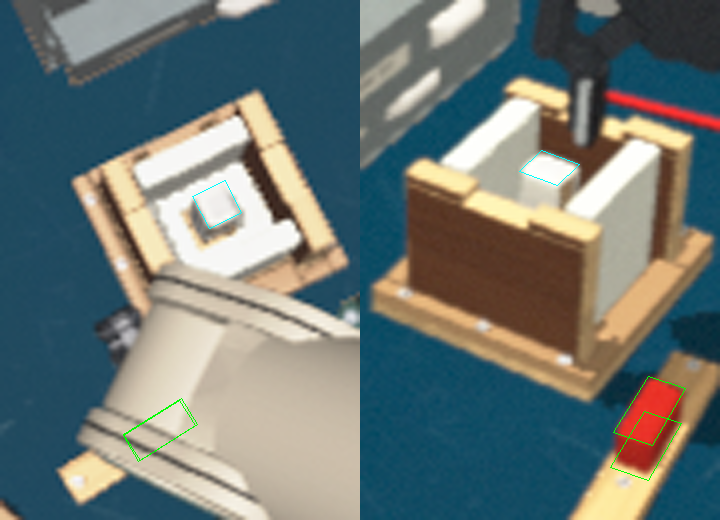

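Request:
{"api": "apply_moves", "payload": {"increments": [{"tx": 0,"ty": 0,"tz": -0.045,"rx": 0,"ry": 0,"rz": 0,"claw": 0.085},{"tx": 0,"ty": 0,"tz": -0.09,"rx": 0,"ry": 0,"rz": 0,"claw": 0.085},{"tx": 0,"ty": 0,"tz": -0.13,"rx": 0,"ry": 0,"rz": 0,"claw": 0.085},{"tx": 0,"ty": 0,"tz": -0.15,"rx": 0,"ry": 0,"rz": 0,"claw": 0.085},{"tx": 0,"ty": 0,"tz": -0.16,"rx": 0,"ry": 0,"rz": 0,"claw": 0.085},{"tx": 0,"ty": 0,"tz": -0.168,"rx": 0,"ry": 0,"rz": 0,"claw": 0.085},{"tx": 0,"ty": 0,"tz": -0.168,"rx": 0,"ry": 0,"rz": 0,"claw": 0.085},{"tx": 0,"ty": 0,"tz": -0.168,"rx": 0,"ry": 0,"rz": 0,"claw": 0.085},{"tx": 0,"ty": 0,"tz": -0.168,"rx": 0,"ry": 0,"rz": 0,"claw": 0.085}]}}

```text
clock: 26.5
eef_pos: [347.5, 265.1, 18.8]
tool_rot: [3.141, -0.0, 2.15]
force: [-1.2, -0.0, 0.8]
width: 85.0
```

Request:
{"api": "apply_moves", "payload": {"increments": [{"tx": 0,"ty": 0,"tz": 0,"rx": 0,"ry": 0,"rz": 0,"claw": 0.06},{"tx": 0,"ty": 0,"tz": 0,"rx": 0,"ry": 0,"rz": 0,"claw": 0.04},{"tx": 0,"ty": 0,"tz": 0,"rx": 0,"ry": 0,"rz": 0,"claw": 0.03},{"tx": 0,"ty": 0,"tz": 0,"rx": 0,"ry": 0,"rz": 0,"claw": 0.022},{"tx": 0,"ty": 0,"tz": 0,"rx": 0,"ry": 0,"rz": 0,"claw": 0.01},{"tx": 0,"ty": 0,"tz": 0,"rx": 0,"ry": 0,"rz": 0,"claw": 0.01},{"tx": 0,"ty": 0,"tz": 0,"rx": 0,"ry": 0,"rz": 0,"claw": 0.01},{"tx": 0,"ty": 0,"tz": 0,"rx": 0,"ry": 0,"rz": 0,"claw": 0.01}]}}

```text
clock: 27.3
eef_pos: [347.2, 264.8, 18.6]
tool_rot: [3.141, 0.0, 2.15]
force: [-0.8, -0.5, 4.9]
width: 20.6
```

Request:
{"api": "apply_moves", "payload": {"increments": [{"tx": 0,"ty": 0,"tz": 0.03,"rx": 0,"ry": 0,"rz": 0,"claw": 0.01},{"tx": 0,"ty": 0,"tz": 0.07,"rx": 0,"ry": 0,"rz": 0,"claw": 0.01},{"tx": 0,"ty": 0,"tz": 0.11,"rx": 0,"ry": 0,"rz": 0,"claw": 0.01},{"tx": 0,"ty": 0,"tz": 0.14,"rx": 0,"ry": 0,"rz": -0.6,"claw": 0.01},{"tx": 0.03,"ty": -0.007,"tz": 0.14,"rx": 0,"ry": 0,"rz": -1.24,"claw": 0.01},{"tx": 0.06,"ty": -0.014,"tz": 0.14,"rx": 0,"ry": 0,"rz": -1.24,"claw": 0.01},{"tx": 0.09,"ty": -0.021,"tz": 0.14,"rx": 0,"ry": 0,"rz": -1.24,"claw": 0.01},{"tx": 0.12,"ty": -0.028,"tz": 0.14,"rx": 0,"ry": 0,"rz": -1.24,"claw": 0.01},{"tx": 0.145,"ty": -0.034,"tz": 0.14,"rx": 0,"ry": 0,"rz": -1.24,"claw": 0.01},{"tx": 0.1592,"ty": -0.0369,"tz": 0.14,"rx": 0,"ry": 0,"rz": -1.24,"claw": 0.01},{"tx": 0.1592,"ty": -0.0369,"tz": 0.14,"rx": 0,"ry": 0,"rz": -1.24,"claw": 0.01},{"tx": 0.1592,"ty": -0.0369,"tz": 0.14,"rx": 0,"ry": 0,"rz": -1.24,"claw": 0.01}]}}

```text
clock: 28.5
eef_pos: [505.2, 227.9, 157.9]
tool_rot: [-3.14, -0.001, 2.042]
force: [-0.1, -0.3, -0.4]
width: 20.8
```

Request:
{"api": "apply_moves", "payload": {"increments": [{"tx": 0,"ty": 0,"tz": -0.01,"rx": 0,"ry": 0,"rz": 0,"claw": 0.01},{"tx": 0,"ty": 0,"tz": -0.02,"rx": 0,"ry": 0,"rz": 0,"claw": 0.01},{"tx": 0,"ty": 0,"tz": -0.03,"rx": 0,"ry": 0,"rz": 0,"claw": 0.01},{"tx": 0,"ty": 0,"tz": -0.03,"rx": 0,"ry": 0,"rz": 0,"claw": 0.01},{"tx": 0,"ty": 0,"tz": -0.03,"rx": 0,"ry": 0,"rz": 0,"claw": 0.01}]}}

```text
clock: 29.0
eef_pos: [505.9, 228.1, 127.9]
tool_rot: [-3.141, -0.0, 2.043]
force: [-0.9, 0.3, -1.8]
width: 21.0
```

Run:
```python
from ov import *
s=read_state(); print({k:np.round(v,3) for k,v in s.items() if k in("eef_pos","tool_rot","force","width")})
# red handle top centroid in scene vs expected with bar held
im=cv2.resize(get_image("scene")[:,:,::-1],None,fx=4,fy=4,interpolation=cv2.INTER_CUBIC); cv2.imwrite("pics/sc9.png",im)
red=cv2.bitwise_or(mask(im,(0,150,60),(6,255,255)),mask(im,(172,150,60),(179,255,255)))
e=s["eef_pos"]; u=e[2]-18.6
q=(proj("scene",[[e[0],e[1],u+27]])[0]); print("exp",q)
c=comp(red,(int(q[0]*4),int(q[1]*4)),40); x,y,w,h=cv2.boundingRect(c); print("red box",x/4,y/4,w/4,h/4)
P=np.vstack(box(e[:2],117,50,22,u+14,u+40)); p=proj("scene",P); print("exp box",p.min(0),np.ptp(p,0))
```

```text
{'eef_pos': array([505.901, 228.095, 127.863]), 'tool_rot': array([-3.141, -0.   ,  2.043]), 'force': array([-0.913,  0.266, -1.775]), 'width': np.float64(21.008)}
exp [307.95982316 174.71980315]
red box 300.25 165.25 11.75 18.75
exp box [298.07015037 163.78234749] [19.69995908 22.18147687]
```

Request:
{"api": "apply_moves", "payload": {"increments": [{"tx": 0,"ty": 0,"tz": -0.006,"rx": 0,"ry": 0,"rz": 0,"claw": 0.01},{"tx": 0,"ty": 0,"tz": -0.011,"rx": 0,"ry": 0,"rz": 0,"claw": 0.01},{"tx": 0,"ty": 0,"tz": -0.015,"rx": 0,"ry": 0,"rz": 0,"claw": 0.01},{"tx": 0,"ty": 0,"tz": -0.018,"rx": 0,"ry": 0,"rz": 0,"claw": 0.01},{"tx": 0,"ty": 0,"tz": -0.0183,"rx": 0,"ry": 0,"rz": 0,"claw": 0.01},{"tx": 0,"ty": 0,"tz": -0.0183,"rx": 0,"ry": 0,"rz": 0,"claw": 0.01},{"tx": 0,"ty": 0,"tz": -0.0183,"rx": 0,"ry": 0,"rz": 0,"claw": 0.01}]}}

```text
clock: 29.75
eef_pos: [506.4, 228.0, 110.0]
tool_rot: [3.142, -0.0, 2.042]
force: [0.7, 0.4, -1.0]
width: 20.7
```

Seated height matches. Release gently, lift clear and back away.

Request:
{"api": "apply_moves", "payload": {"increments": [{"tx": 0,"ty": 0,"tz": 0,"rx": 0,"ry": 0,"rz": 0,"claw": 0.026},{"tx": 0,"ty": 0,"tz": 0,"rx": 0,"ry": 0,"rz": 0,"claw": 0.036},{"tx": 0,"ty": 0,"tz": 0,"rx": 0,"ry": 0,"rz": 0,"claw": 0.05},{"tx": 0,"ty": 0,"tz": 0,"rx": 0,"ry": 0,"rz": 0,"claw": 0.05},{"tx": 0,"ty": 0,"tz": 0.02,"rx": 0,"ry": 0,"rz": 0,"claw": 0.05},{"tx": 0,"ty": 0,"tz": 0.05,"rx": 0,"ry": 0,"rz": 0,"claw": 0.06},{"tx": 0,"ty": 0,"tz": 0.1,"rx": 0,"ry": 0,"rz": 0,"claw": 0.06},{"tx": 0,"ty": -0.04,"tz": 0.13,"rx": 0,"ry": 0,"rz": 0,"claw": 0.06},{"tx": 0,"ty": -0.08,"tz": 0.15,"rx": 0,"ry": 0,"rz": 0,"claw": 0.06},{"tx": 0,"ty": -0.12,"tz": 0.15,"rx": 0,"ry": 0,"rz": 0,"claw": 0.06},{"tx": 0,"ty": -0.16,"tz": 0.15,"rx": 0,"ry": 0,"rz": 0,"claw": 0.06},{"tx": 0,"ty": -0.2,"tz": 0.15,"rx": 0,"ry": 0,"rz": 0,"claw": 0.06}]}}

```text
clock: 30.95
eef_pos: [506.2, 26.3, 260.4]
tool_rot: [3.141, 0.001, 2.042]
force: [0.5, 0.5, -0.1]
width: 60.1
```

Request:
{"api": "apply_moves", "payload": {"increments": [{"tx": 0,"ty": -0.04,"tz": 0,"rx": 0,"ry": 0,"rz": 0,"claw": 0.06},{"tx": 0,"ty": -0.08,"tz": 0,"rx": 0,"ry": 0,"rz": 0,"claw": 0.06},{"tx": 0,"ty": -0.12,"tz": 0,"rx": 0,"ry": 0,"rz": 0,"claw": 0.06},{"tx": 0,"ty": -0.16,"tz": 0,"rx": 0,"ry": 0,"rz": 0,"claw": 0.06},{"tx": 0,"ty": -0.2,"tz": 0,"rx": 0,"ry": 0,"rz": 0,"claw": 0.06},{"tx": 0,"ty": -0.2,"tz": 0,"rx": 0,"ry": 0,"rz": 0,"claw": 0.06},{"tx": 0,"ty": -0.2,"tz": 0,"rx": 0,"ry": 0,"rz": 0,"claw": 0.06},{"tx": 0,"ty": -0.2,"tz": 0,"rx": 0,"ry": 0,"rz": 0,"claw": 0.06}]}}

```text
clock: 31.75
eef_pos: [506.4, -170.5, 260.2]
tool_rot: [3.141, -0.001, 2.044]
force: [0.3, 0.3, -0.4]
width: 60.0
```

Run:
```python
from ov import *
s=read_state(); print({k:np.round(v,3) for k,v in s.items() if k in("eef_pos","qd")})
B=np.array([506.3,227.7]);r=np.radians(27);X=np.array([np.cos(r),np.sin(r)]);Y=np.array([-X[1],X[0]]);out=[]
for n,x0,y0 in(("top",270,165),("scene",255,150)):
    src=get_image(n)[:,:,::-1]
    if n=="top":
        b=cv2.resize(src,None,fx=4,fy=4,interpolation=cv2.INTER_CUBIC)
        red=cv2.bitwise_or(mask(b,(0,150,90),(6,255,255)),mask(b,(172,150,90),(179,255,255)))
        q=proj("top",[[*B,131]])[0]*4; ce,wh,a=rect("top",comp(red,(int(q[0]),int(q[1])),24),131,4); d=ce-B
        print("handle",ce,wh,a,"base frame",(d@X).round(1),(d@Y).round(1))
    im=cv2.resize(src[y0:y0+105,x0:x0+98],None,fx=4,fy=4,interpolation=cv2.INTER_CUBIC)
    draw(im,n,box(B,117,160,30,105,105),x0,y0,4,(255,255,0)); draw(im,n,box(B,117,50,22,131,131),x0,y0,4,(255,0,255))
    for q in(-55,55): draw(im,n,box(B+q*Y,27,120,18,98,98),x0,y0,4,(0,255,0))
    out.append(im)
cv2.imwrite("pics/g10.png",np.hstack(out))
```

```text
{'qd': array([-0.015, -0.005, -0.005,  0.   ,  0.002,  0.003,  0.001]), 'eef_pos': array([ 506.435, -170.497,  260.166])}
handle [504.1 228.3] [49.4 21.2] -62.9 base frame -1.7 1.5
```

View pics/g10.png

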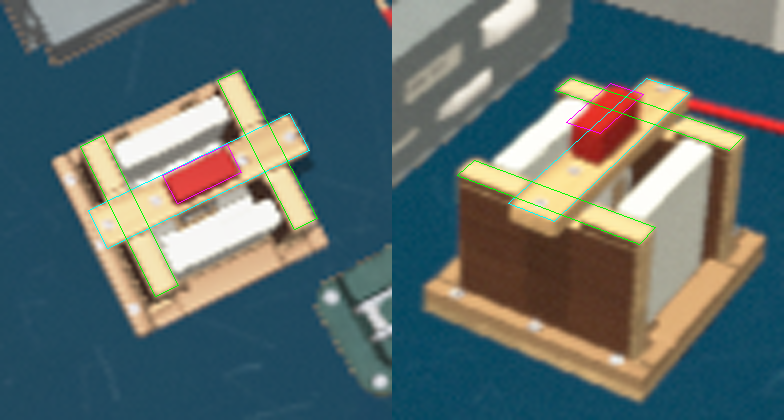

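The picture shows every part on its drawn outline and the bar down in both notches.

```bash
python3 -c "
from cell import *
print(finish_job())"
```

```text
the job is handed in; nothing more can be done
None
```

The mould is assembled and handed in at about 32 s on the robot's clock. Both side boards stand in their grooves, the front board is between them, the core is in its pocket, and the bar lies in both notches.

- **Seating:** every part stopped at its expected seated height within about 0.5 mm. No reported force on the tool passed about 5 N.
- **Final pictures:** both camera views match the drawn outlines to about 1 px. The bar's handle measured -1.7 mm and 1.5 mm from centre in the base frame, and square within about 0.1°.
- **Core:** I checked it upright and seated just before the bar went on. After that it was mostly hidden, so I did not measure it again.
- **State at hand-in:** the arm was clear of the work and nearly still. I left the yellow look-alike alone, and no check failed or disagreed. The hand-in gave no verdict.

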